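# Stamp a spares carton in the sprung press and shelve it

### The arm

A 6-joint arm with a two-finger parallel gripper is mounted at the origin on the work surface. World frame = base frame: x ahead of the robot, y to its left, z up, the work surface at z = 0. Lengths are in m, angles in rad, forces in N, time in s.
With the tool pointing down it reaches from about 0.4 to 0.825 m from the base axis. Payload 7 kg.
Tool frame: the origin (TCP) lies at the very end of the fingers, on their centre line; the grasp point (between the pads) lies 19 mm behind it (tcp_to_grasp is the distance from the TCP to the grasp point, in m); x points along the fingers, z is the direction in which the jaws open and shut, and the axes are right-handed (so a half turn about x gives the same grasp; the last joint's range is limited). The gripper opens to 88 mm and grips with 3 to 60 N. Pads are 19 mm wide; open, the fingers measure 130 mm over their backs; the gripper's body (78 mm by 193 mm) begins 47 mm behind the grasp point.
Start: joints at [1.609, 0.359, 0.012, 0, -1.224, -0.288], TCP at [0.167, 0.654, 0.198] pointing down, gripper open.
Joint ranges: [-3.07, 3.07], [-1.43, 2.12], [-1.02, 1.25], [-3.03, 1.67], [-3.05, -0], [-3.03, 3.03]. Speed limits (rad/s): [2.39, 2.39, 3.01, 3.14, 3.14, 3.14].

### API

Orientations are given as [roll, pitch, yaw] about the fixed x, y, z axes, in that order (R = Rz(yaw) Ry(pitch) Rx(roll)).
In Python, from station import get_state, grab_frame, job_done, tcp_to_grasp gives the robot as it stands. The module is installed in compiled form; this text tells all that it offers.
- The arm moves only by the shell command python3 -m crank 'ROWS' [FORCE]. ROWS is JSON, a list of rows, each a list of 7 numbers: the shift along the tool's x, y, z in m, then the turn, a rotation vector about the tool's x, y, z in rad, then the opening, from 0 (shut) to 1 (fully open). In form: [[x, y, z, wx, wy, wz, fingers], ...]. A call has 1 to 10 rows; each row is the pose to reach, as a shift and turn from the pose commanded when the call began, along the tool's axes at that moment; what a row does not reach only later rows make up. A row lasts 1/8 s, in which the tool goes at most 62.5 mm and 10.7 degrees, less where a joint would pass 70% of its speed; a pose out of reach is approached as far as the arm can. A call with a gripper value outside its range is refused whole. The fingers move at their own pace and stop on an object; FORCE is the grip in N (left out, the last holds). Time passes only in rows, so rows that repeat a pose let the fingers close. It gives the time, the measured TCP pose, the force and the opening at its end, in the units of the state.
- get_state(): the state, without advancing time (a new reading comes with each control period).
- grab_frame(name): name is "scene" or "top" or "wrist"; returns a dict with "pixels" (400x640x3 uint8, red, green, blue), "vfov" (degrees; the focal length in pixels is half the picture's height over the tangent of half this angle, whatever the lens; pixels are square), "cx", "cy" (the principal point, pixels), "extrinsics" (4x4, takes a point from world to camera coordinates). Camera axes: x right, y up, looking along -z (the intrinsics and any distortion apply to the point x, -y, -z); pixel columns grow to the right and rows downward; lengths in m; the calibration is good to about 2 mm. A picture is of the moment at which its call begins. There is no depth.
- job_done(): hands the job in, once; it reports no verdict.
The state is a dict: "t": time; "q": joint angles; "qd": joint speeds; "joint_efforts": joint torques, N m; "eef_pos": TCP position; "ee_rot": TCP orientation; "force": force on the tool from outside, world axes, zero at the start; "moment": the same for the moment, N m; "width": finger opening in m.
Only numpy, scipy, OpenCV 4.12 (cv2) and the standard library are available. Lean on these libraries where they do the work, as an engineer would, in place of code of your own. Each camera call takes 0.05 s, during which the arm holds its last target.

### The job

Put the long carton flat in the bed of the stamping press, inside its lips and under where the pad comes down, and let go of it; then pull the press's sprung arm down until the pad bears firmly on the carton for a moment. Ease the arm back up slowly, all the way to its stop (never let it snap up), then lift the carton out and set it flat behind the front lip of the blue outgoing shelf, beside the carton already there. Leave the other cartons and things where they are.

Things in the scene. Friction and masses are not known exactly. Their poses are not given: they have to be found in the camera images.
- long_carton_center (a point): Centre (30 mm above its underside) of the long carton: plain cardboard, a strip of paper tape along its top, 110 mm long (its x) by 56 mm wide (y) by 60 mm high (z), about 0.3 kg. The only carton on the bench top twice as long as wide. Starts upright, among two others on the robot's left.
- press: Stamping press, fixed, grey and steel, foot 300 x 140 mm. Origin: on the table under the bed's centre; x points to the hinge end (away from the robot, some yaw), z up. Two hinge cheeks (outer faces y = +-63 mm) reach z = 107 mm. The arm's hinge axis runs parallel to y through (100, 0, 90) mm.
- press_arm (a joint): Angle q of the press arm, rad. 1.6: upright at its stop (the start); 0: level, pad 2 mm lower than a carton's top in the bed (pad meets it at about 0.02). Grip bar at x = 100 - 200 cos q, z = 90 + 200 sin q mm in the press frame. A spring drives it up: about 8 N at the bar when down, 2 to 3 N at the stop; let go, it flies up at 3 rad/s or more. Let it rise at about 1 rad/s at most.
- grip_bar (a point): Centre of the grip bar at the free end of the press arm: a round black bar, 16 mm diameter, parallel to the press's y, free over 98 mm between the two fork prongs that carry it, with a free gap of 57 mm between bar and yoke (towards the hinge). 200 mm from the hinge axis. It can turn between the fingers as the arm swings.
- stamp_pad (a point): The stamp pad, a 70 x 44 mm flat plate 14 mm thick under the arm, 100 mm from the hinge. Origin: centre of its stamping face.
- rack: Outgoing shelf, fixed: plywood tray in a blue steel frame. Origin: on the table under its middle; x to its back (away from the robot, some yaw), y left. Floor at z = 30 mm, clear for x +-80, y +-130 mm. Tops: front lip and sides 60 mm, back 110, corner posts 70 (front) and 170 (back). Free place around y = +45 mm, where the carton fits front to back; the other carton is near y = -80.
- stock_carton_center (a point): Centre of a carton already on the outgoing shelf, 110 x 55 x 68 mm, length front to back: bystander.
- cube_carton_center (a point): Centre of a cube-like carton, 70 x 70 x 72 mm: bystander.
- flat_carton_center (a point): Centre of a flat, nearly square carton, 90 x 85 x 36 mm: bystander.
- oil_filter: White oil filter can, 76 mm diameter, 90 mm high, origin at its underside: bystander.
- tape_roll: Roll of clear tape lying flat, 90 mm diameter, 45 mm high, origin at its underside: bystander.
- additive: Grey bottle, 60 mm diameter, 160 mm high, origin at its underside: bystander.
- wrench: Steel wrench, 180 mm long, lying flat: bystander.
- bed (a point): Centre of the press bed's flat floor, 12 mm above the table, axes as the press. Clear 140 mm (x) by 86 mm (y), with lips 18 mm high at both ends and rails 12 mm high at the sides, 6 mm thick. The carton belongs here, its length along x, its centre within 20 mm of this point in x and y.
Not all that is in view belongs to the job. Leave any pink or turquoise look-alike of the part that bears long_carton_center alone.

How it is judged:
On the way, in this order (a step that is already met when the one before it is completed fails the run):
1. the long carton stands flat in the press bed, inside the lips, and is let go (x of long_carton_center in the frame of press between -0.02 and 0.02 m and y of long_carton_center in the frame of press between -0.02 and 0.02 m and z of long_carton_center in the frame of press between 0.036 and 0.048 m and angle between long_carton_center's own z axis and vertical below 0.1 rad and contact force between the fingers and long_carton below 0.2 N and linear speed of long_carton below 0.03 m/s), for 0.2 s.
2. the arm is down and the pad bears on the carton in the bed with more than 4 N (x of long_carton_center in the frame of press between -0.02 and 0.02 m and y of long_carton_center in the frame of press between -0.02 and 0.02 m and z of long_carton_center in the frame of press between 0.036 and 0.048 m and angle between long_carton_center's own z axis and vertical below 0.1 rad and value of joint press_arm below 0.08 rad and contact force between press_arm and long_carton above 4 N), for 0.3 s.
3. the arm is back up at its stop, the carton still in the bed (x of long_carton_center in the frame of press between -0.02 and 0.02 m and y of long_carton_center in the frame of press between -0.02 and 0.02 m and z of long_carton_center in the frame of press between 0.036 and 0.048 m and angle between long_carton_center's own z axis and vertical below 0.1 rad and value of joint press_arm above 1.5 rad), for 0.2 s.
At the end, for the whole second after the job is handed in: The long carton rests flat (within 0.1 rad) on the floor of the outgoing shelf behind its front lip, at rest and let go; the press arm stands up at its stop (above 1.5 rad); no other thing has moved more than 30 mm (x of long_carton_center in the frame of rack between -0.055 and 0.055 m and y of long_carton_center in the frame of rack between -0.105 and 0.105 m and z of long_carton_center in the frame of rack between 0.054 and 0.066 m and angle between long_carton_center's own z axis and vertical below 0.1 rad and linear speed of long_carton below 0.02 m/s and value of joint press_arm above 1.5 rad and contact force between the fingers and long_carton below 0.1 N and distance of each of cube_carton_center, flat_carton_center, stock_carton_center, oil_filter, tape_roll, additive, wrench from where it was at the start of the episode below 0.03 m); the robot touches nothing.
It fails at once if the press arm flies up (faster than 1.6 rad/s) (velocity of joint press_arm above 1.6 rad/s).
It fails at once if another carton or thing is moved more than 30 mm (distance of any of cube_carton_center, flat_carton_center, stock_carton_center, oil_filter, tape_roll, additive, wrench from where it was at the start of the episode above 0.03 m).
It also fails if it takes over 72 s, if anything falls off the work surface, if the arm or the gripper's body presses on something with over 40 N, if the wrist force passes 120 N, or if a joint passes its speed limit or range.

## Working session

There is one attempt and no reset: what is moved stays moved. The work goes in short steps, Python scripts to look and compute and a shell command to move; the robot and the scene stay as the last step left them, time stands still between calls to the robot, and variables do not carry over. Pictures are saved under pics/ and viewed, and the job is handed in when it is done.

```bash
mkdir -p pics; ls
python3 - <<'E'
from station import *
import cv2,json
s=get_state()
for k in s: print(k,s[k])
print(tcp_to_grasp if not callable(tcp_to_grasp) else tcp_to_grasp())
for n in ("scene","top","wrist"):
    f=grab_frame(n); cv2.imwrite(f"pics/{n}0.png",f["pixels"][:,:,::-1])
    print(n,{k:(v if k!="pixels" else 0) for k,v in f.items()})
E
```

```text
pics
t 0.0
q [ 1.60908195e+00  3.59407203e-01  1.10625222e-02 -3.21528742e-04
 -1.22412104e+00 -2.88124024e-01]
qd [ 0.00048921 -0.00091947  0.00055746 -0.00072719 -0.00126683  0.00010609]
joint_efforts [-3.68823848e-04 -5.82715237e+01  2.93048286e+01  6.99703574e+00
  6.96582603e-03 -1.65651168e-04]
eef_pos [0.1667853  0.65351371 0.19741635]
ee_rot [ 0.10903105  1.56909978 -1.71171318]
force [-1.27274496 -0.4902231   1.42040444]
moment [-0.00681272  0.08220911  0.01567143]
width 0.08760263498513798
0.0188
scene {'pixels': 0, 'vfov': 48.79742050361844, 'cx': 321.7591633082424, 'cy': 201.8746460417882, 'extrinsics': array([[-0.09335691,  0.99557595,  0.01063089,  0.03805216],
       [-0.83977437, -0.08447406,  0.53632373,  0.39252535],
       [ 0.53484904,  0.04114197,  0.8439454 , -1.79892416],
       [ 0.        ,  0.        ,  0.        ,  1.        ]])}
top {'pixels': 0, 'vfov': 51.836459071266624, 'cx': 320.51706687931835, 'cy': 197.70528775704366, 'extrinsics': array([[-0.0248473 , -0.99964093, -0.01003148,  0.02064974],
       [ 0.9953849 , -0.02566941,  0.09246614, -0.51532595],
       [-0.09269044, -0.00768765,  0.9956653 , -1.46174293],
       [ 0.        ,  0.        ,  0.        ,  1.        ]])}
wrist {'pixels': 0, 'vfov': 62.43762850994385, 'cx': 323.4910140549575, 'cy': 201.84042274981954, 'extrinsics': array([[-0.2471553 , -0.96897187,  0.00278595,  0.6737098 ],
       [ 0.93075961, -0.23820605, -0.27738856,  0.03412002],
       [ 0.26944535, -0.06596501,  0.96075378, -0.39162226],
       [ 0.        ,  0.        ,  0.        ,  1.        ]])}
```

View pics/scene0.png

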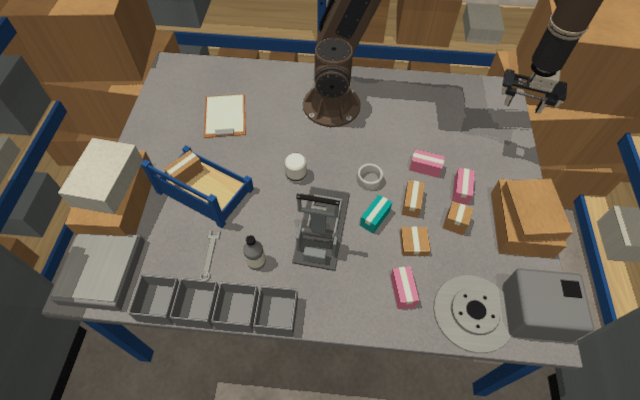

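View pics/top0.png

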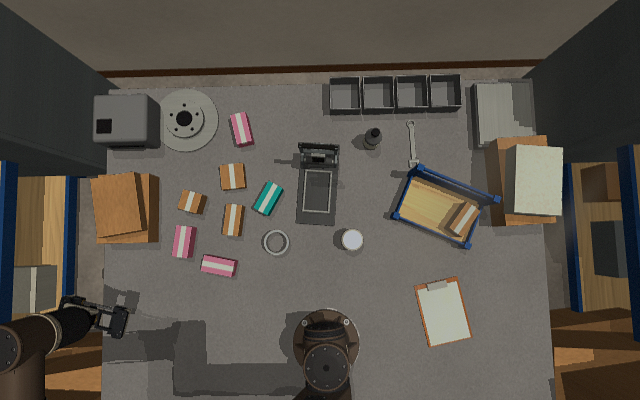

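View pics/wrist0.png

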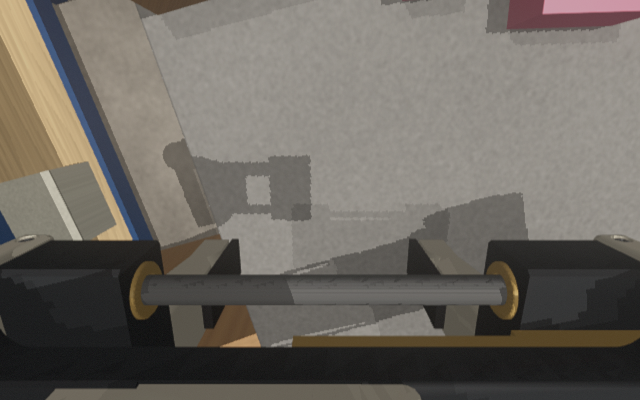

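Candidates (top image): plain brown (232,219), brown (232,176), brown (191,202), turquoise (268,198), pink (183,241), (218,265), (240,128). By the description the long one is (232,219). I'll check this in close crops.

```bash
cat > h.py <<'E'
import numpy as np, cv2
from station import *
from scipy.spatial.transform import Rotation as R
def K(f):
    fl=200/np.tan(np.radians(f["vfov"])/2); return fl,f["cx"],f["cy"]
def proj(f,P):
    P=np.atleast_2d(P); E=f["extrinsics"]; c=P@E[:3,:3].T+E[:3,3]; fl,cx,cy=K(f)
    return np.c_[cx+fl*c[:,0]/-c[:,2], cy-fl*c[:,1]/-c[:,2]]
def ray(f,uv):
    fl,cx,cy=K(f); E=f["extrinsics"]; d=np.array([(uv[0]-cx)/fl,-(uv[1]-cy)/fl,-1.])
    return -E[:3,:3].T@E[:3,3], E[:3,:3].T@d
def onz(f,uv,z):
    o,d=ray(f,uv); return o+d*(z-o[2])/d[2]
def tri(fs,uvs):
    A=np.zeros((3,3));b=np.zeros(3)
    for f,uv in zip(fs,uvs):
        o,d=ray(f,uv); d=d/np.linalg.norm(d); M=np.eye(3)-np.outer(d,d); A+=M;b+=M@o
    return np.linalg.solve(A,b)
def save(f,name,box=None,k=1):
    im=f["pixels"][:,:,::-1]
    if box: im=im[box[1]:box[3],box[0]:box[2]]
    cv2.imwrite("pics/"+name,cv2.resize(im,None,fx=k,fy=k,interpolation=cv2.INTER_CUBIC))
def tool(s=None):
    s=s or get_state(); return np.array(s["eef_pos"]),R.from_euler("xyz",s["ee_rot"]).as_matrix()
def pose_R(psi):  # tool down, jaws (z) at heading psi in world
    z=np.array([np.cos(psi),np.sin(psi),0]); x=np.array([0,0,-1.]); return np.c_[x,np.cross(z,x),z]
def shift(pos,Rm):
    p,R0=tool(); print("shift",np.round(R0.T@(np.array(pos)-p),4),"rotvec",np.round(R.from_matrix(R0.T@Rm).as_rotvec(),4))
E
python3 - <<'E'
from h import *
f=grab_frame("top"); save(f,"t_c.png",(160,90,360,290),4)
im=f["pixels"]
f2=grab_frame("scene"); save(f2,"s_c.png",(270,130,490,310),3.6)
save(f,"t_r.png",(380,110,520,260),4)
save(f2,"s_r.png",(130,130,350,280),3.6)
E
```

```text
(no output)
```

View pics/t_c.png

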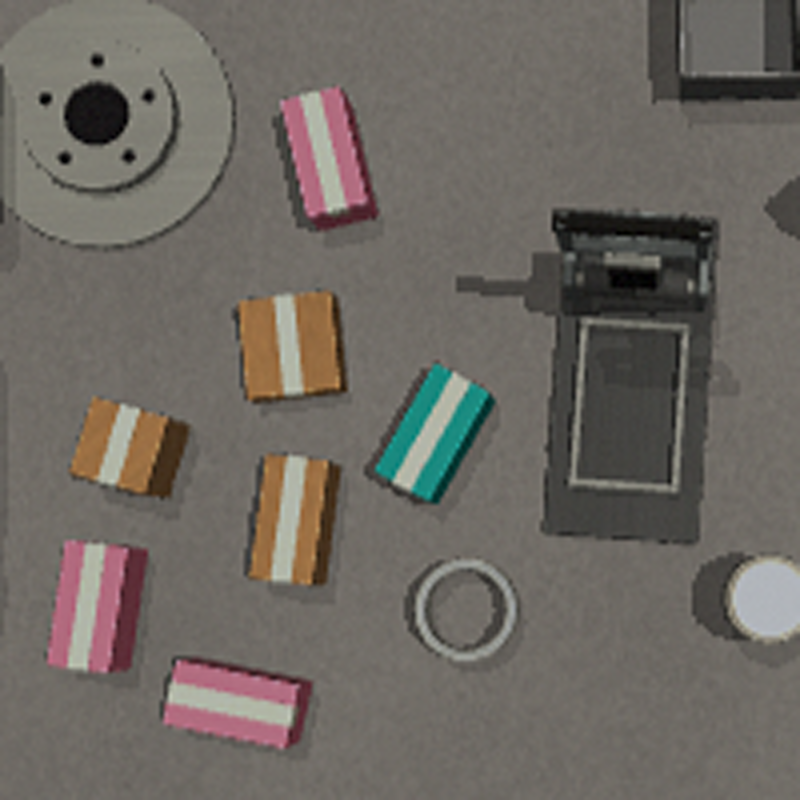

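View pics/s_c.png

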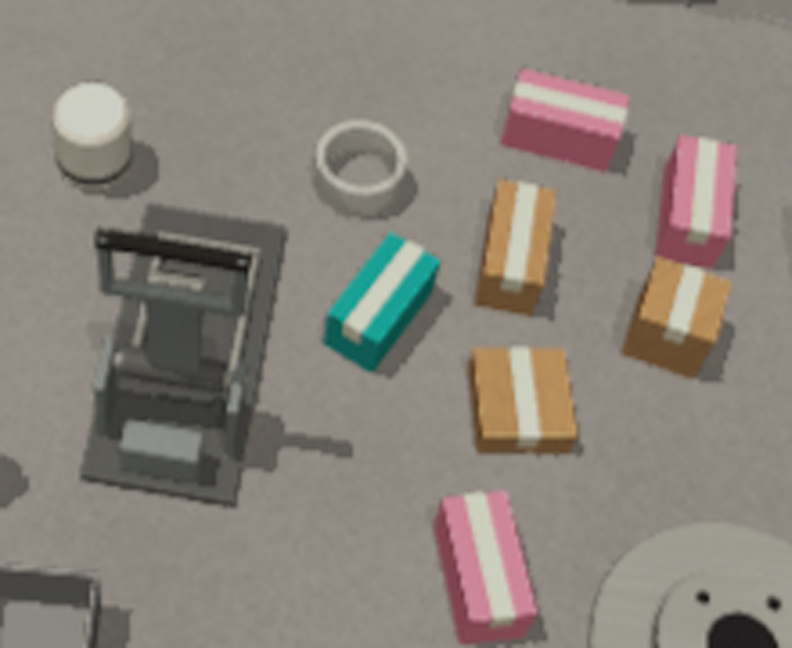

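View pics/t_r.png

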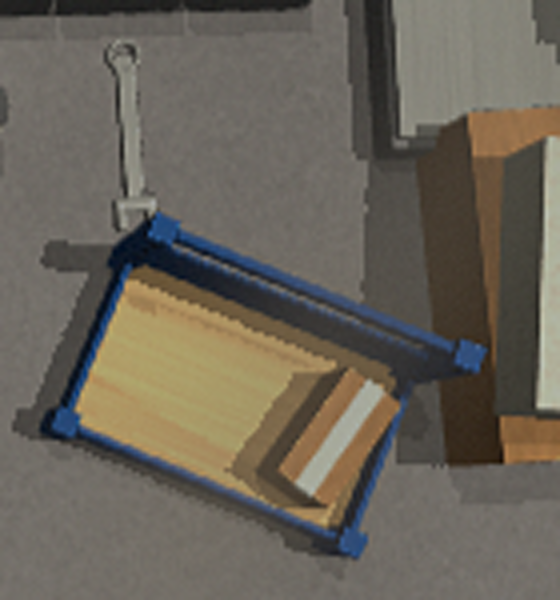

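View pics/s_r.png

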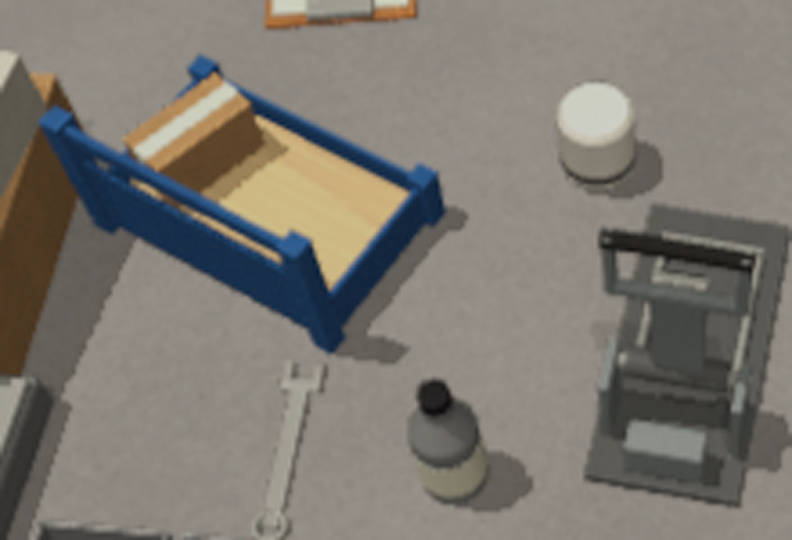

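```bash
cat >> h.py <<'E'
from scipy.optimize import least_squares
def fitbox(fs,obs,model,x0):
    # obs: list per view of (N,2) with nan; model (N,3) local; x=(x,y,yaw,z)
    def P(x):
        c,s=np.cos(x[2]),np.sin(x[2]); return model@np.array([[c,s,0],[-s,c,0],[0,0,1]])+[x[0],x[1],x[3] if len(x)>3 else 0]
    def r(x):
        return np.concatenate([(proj(f,P(x))-np.array(o,float))[~np.isnan(np.array(o,float)).any(1)].ravel() for f,o in zip(fs,obs)])
    s=least_squares(r,x0); return s.x,np.round(s.fun,1)
E
python3 - <<'E'
from h import *
T=grab_frame("top");S=grab_frame("scene")
ct=lambda p:[(np.array(q)+.5)/4-.5+[160,90] for q in p]
cr=lambda p:[(np.array(q)+.5)/4-.5+[380,110] for q in p]
cs=lambda p:[(np.array(q)+.5)/3.6-.5+[270,130] for q in p]
sr=lambda p:[(np.array(q)+.5)/3.6-.5+[130,130] for q in p]
n=[np.nan]*2
# carton top tape centres ends: far/near
a=ct([(295,456),(281,580)]); b=cs([(514,286),(526,184)])
print("tape far",tri([T,S],[a[0],b[0]]),"near",tri([T,S],[a[1],b[1]]))
# press lips outer corners (far-left,far-right,near-right,near-left) far=+x
m=np.array([[.076,.049,.03],[.076,-.049,.03],[-.076,-.049,.03],[-.076,.049,.03]])
o=ct([(581,318),(691,322),(680,492),(569,487)])
print("press",fitbox([T],[o],m,[.55,0,0]))
for q in cs([(150,207),(286,230),(236,503),(83,480)]): print("foot z.012",onz(S,q,.012))
# rack posts: back-left, back-right, front-right, front-left
o=cr([(164,229),(470,355),(352,541),(65,421)]); o2=sr([(298,245),(59,121),(203,66),(428,180)])
P=[tri([T,S],[i,j]) for i,j in zip(o,o2)]
print("rack posts\n",np.round(P,4))
print("stock tape",tri([T,S],[cr([(372,387)])[0],sr([(136,158)])[0]]),tri([T,S],[cr([(306,492)])[0],sr([(234,88)])[0]]))
# bar
o=ct([(556,215),(716,224)]); o2=cs([(99,238),(247,263)])
print("bar",tri([T,S],[o[1],o2[0]]),tri([T,S],[o[0],o2[1]]))
E
```

```text
tape far [0.49972359 0.31399726 0.05537902] near [0.39073087 0.32465535 0.06704693]
press (array([ 0.540702  ,  0.01891673, -0.0843034 ]), array([ 0.1, -0. , -0.4,  0.5, -0.1, -0.1,  0.4, -0.4]))
foot z.012 [ 0.41638135 -0.03663512  0.012     ]
foot z.012 [0.43010125 0.09875491 0.012     ]
foot z.012 [0.7228338  0.07225665 0.012     ]
foot z.012 [ 0.71416326 -0.0647043   0.012     ]
rack posts
 [[ 0.5943 -0.3215  0.1721]
 [ 0.4849 -0.5638  0.1707]
 [ 0.3352 -0.4948  0.0744]
 [ 0.4446 -0.2518  0.0673]]
stock tape [ 0.46656414 -0.51566639  0.09505365] [ 0.37789784 -0.44842817  0.09903684]
bar [ 0.64381006 -0.05037891  0.29958188] [0.65425902 0.06570624 0.29876337]
```

Run:
```python
from h import *
p,Rm=tool(); print(np.round(Rm,3))
f=grab_frame("wrist");E=f["extrinsics"];c=-E[:3,:3].T@E[:3,3]
print("cam in tool",Rm.T@(c-p),"look",Rm.T@-E[2,:3],"up",Rm.T@E[1,:3])
th=-0.098
for s in (0,np.pi):
    psi=th+np.pi/2+s; print(s); shift([.385,.322,.2],pose_R(psi))
```

```text
[[-0.     0.969 -0.247]
 [-0.    -0.247 -0.969]
 [-1.     0.     0.   ]]
cam in tool [-1.86311981e-01  7.57889020e-02 -1.26720342e-05] look [ 0.96071908 -0.27751979  0.00127282] up [2.77519769e-01 9.60719906e-01 1.99190777e-04]
0
shift [-0.0017  0.2934  0.2677] rotvec [ 2.9898e+00 -0.0000e+00 -3.0000e-04]
3.141592653589793
shift [-0.0017  0.2934  0.2677] rotvec [-0.1518  0.0002 -0.    ]
```

```bash
python3 -m crank '[[0,0.041,0.025,0.18,0,0,0.8],[0,0.082,0.05,0.36,0,0,0.8],[0,0.123,0.075,0.54,0,0,0.8],[0,0.164,0.1,0.72,0,0,0.8],[0,0.205,0.125,0.9,0,0,0.8],[0,0.246,0.15,1.08,0,0,0.8],[0,0.287,0.175,1.26,0,0,0.8],[0,0.328,0.2,1.44,0,0,0.8],[0,0.369,0.225,1.62,0,0,0.8],[0,0.407,0.247,1.8,0,0,0.8]]' 30
python3 - <<'E'
from h import *
s=get_state();print(np.round(s["q"],3),s["eef_pos"],s["ee_rot"],s["width"])
shift([.50,.314,.2],pose_R(-.098+np.pi/2))
shift([.50,.314,.2],pose_R(-.098-np.pi/2))
E
```

```text
t: 1.65
eef_pos: [0.5012, 0.3127, 0.1986]
ee_rot: [-1.858, 1.57, 0.799]
force: [0.3, 0.9, -0.4]
width: 0.0701
[ 0.889  0.221 -0.18   0.    -1.169 -1.374] [0.50119497 0.31273883 0.19861749] [-1.85793352  1.57035438  0.79850916] 0.0700711183131842
shift [-0.0014 -0.0006  0.0016] rotvec [1.1836e+00 1.0000e-04 4.0000e-04]
shift [-0.0014 -0.0006  0.0016] rotvec [-1.9579e+00 -5.0000e-04  2.0000e-04]
```

```bash
python3 -m crank '[[0,0,0,0.18,0,0,0.8],[0,0,0,0.36,0,0,0.8],[0,0,0,0.54,0,0,0.8],[0,0,0,0.72,0,0,0.8],[0,0,0,0.9,0,0,0.8],[0,0,0,1.08,0,0,0.8],[0,0,0.001,1.184,0,0,0.8],[0,0,0.001,1.184,0,0,0.8]]'
python3 - <<'E'
from h import *
s=get_state();print(np.round(s["q"],3),s["eef_pos"],s["ee_rot"],s["width"])
f=grab_frame("wrist");save(f,"w1.png"); np.save("w1.npy",f,allow_pickle=True)
E
```

```text
t: 2.65
eef_pos: [0.4992, 0.3145, 0.1984]
ee_rot: [-0.518, 1.571, 0.962]
force: [0.3, 0.1, -0.4]
width: 0.07
[ 0.893  0.22  -0.182 -0.    -1.169 -2.555] [0.49924956 0.31452418 0.1984483 ] [-0.51773535  1.57068415  0.96168812] 0.0700251982662486
```

View pics/w1.png

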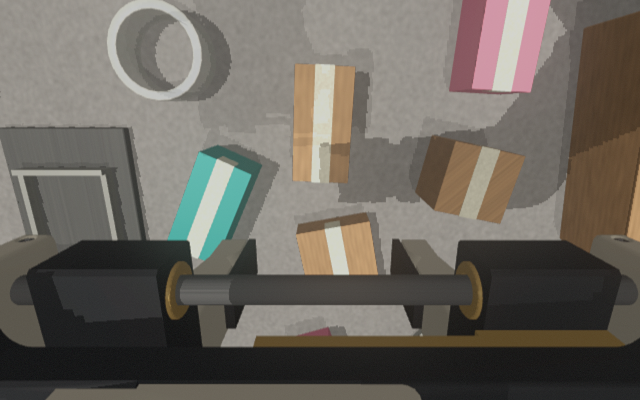

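Run:
```python
from h import *
f=np.load("w1.npy",allow_pickle=True).item();save(f,"w1c.png",(180,40,380,190),4)
```

```text
(no output)
```

View pics/w1c.png

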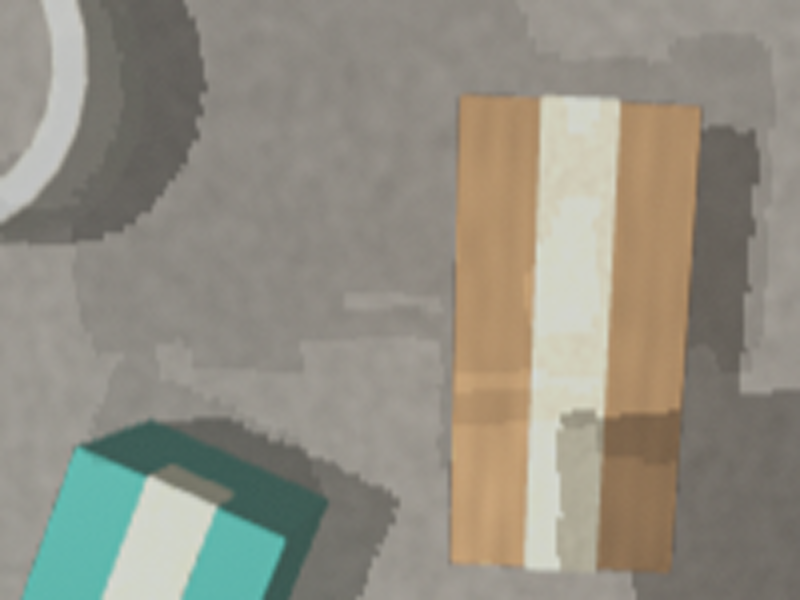

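Run:
```python
from h import *
f=np.load("w1.npy",allow_pickle=True).item()
o=[(np.array(q)+.5)/4-.5+[180,40] for q in [(459,95),(700,106),(671,573),(450,563)]]
m=np.array([[-.055,-.028,0],[-.055,.028,0],[.055,.028,0],[.055,-.028,0]])
x,r=fitbox([f],[o],m,[.445,.319,-.1,.06]);print(x,r)
T=grab_frame("top");a=[(np.array(q)+.5)/4-.5+[160,90] for q in [(295,456),(281,580)]]
mt=np.vstack([m,[[.055,0,0],[-.055,0,0]]]);n=[[np.nan]*2]
x2,r=fitbox([f,T],[o+n+n,n*4+a],mt,x);print(x2,r)
p=np.array([x2[0],x2[1],0.023]); shift(p,pose_R(x2[2]+np.pi/2))
s=get_state();print(s["t"])
```

```text
[ 0.4433879   0.31770881 -0.13430936  0.05796235] [-0.3  0.   0.3  0.1 -0.  -0.2  0.   0. ]
[ 0.44342452  0.31785612 -0.1336873   0.05885212] [-0.2 -0.   0.5 -0.   0.2  0.   0.1  0.2  1.3  0.4  0.8  0.5]
shift [ 0.1754  0.056  -0.0017] rotvec [0.044  0.0001 0.0001]
2.75
```

```bash
python3 -m crank '[[0.03,0.03,-0.001,0.044,0,0,0.8],[0.06,0.056,-0.002,0.044,0,0,0.8],[0.1,0.056,-0.002,0.044,0,0,0.8],[0.13,0.056,-0.002,0.044,0,0,0.8],[0.155,0.056,-0.002,0.044,0,0,0.8],[0.175,0.056,-0.002,0.044,0,0,0.8],[0.175,0.056,-0.002,0.044,0,0,0.8],[0.175,0.056,-0.002,0.044,0,0,0],[0.175,0.056,-0.002,0.044,0,0,0],[0.175,0.056,-0.002,0.044,0,0,0]]' 30
python3 - <<'E'
from h import *
f=grab_frame("wrist");save(f,"w2.png");save(grab_frame("scene"),"s2.png",(330,100,530,260),4)
s=get_state();print(s["t"],s["width"],s["force"],s["eef_pos"])
E
```

```text
t: 4.0
eef_pos: [0.4438, 0.3183, 0.0244]
ee_rot: [-0.558, 1.569, 0.877]
force: [-1.2, -0.1, 5.0]
width: 0.0556
4.1 0.05575318886005568 [-0.60189306 -0.01234297  6.9514511 ] [0.44386274 0.31831035 0.02438131]
```

View pics/w2.png

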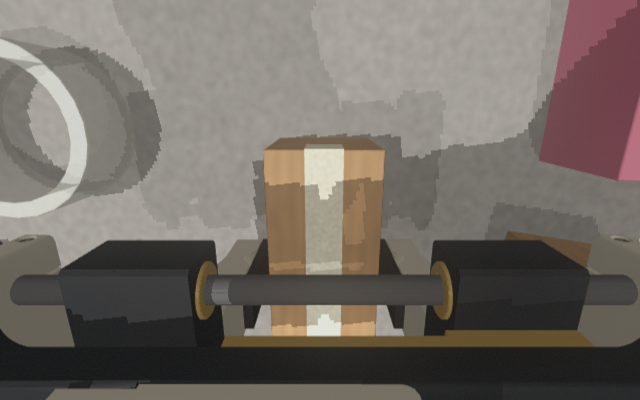

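View pics/s2.png

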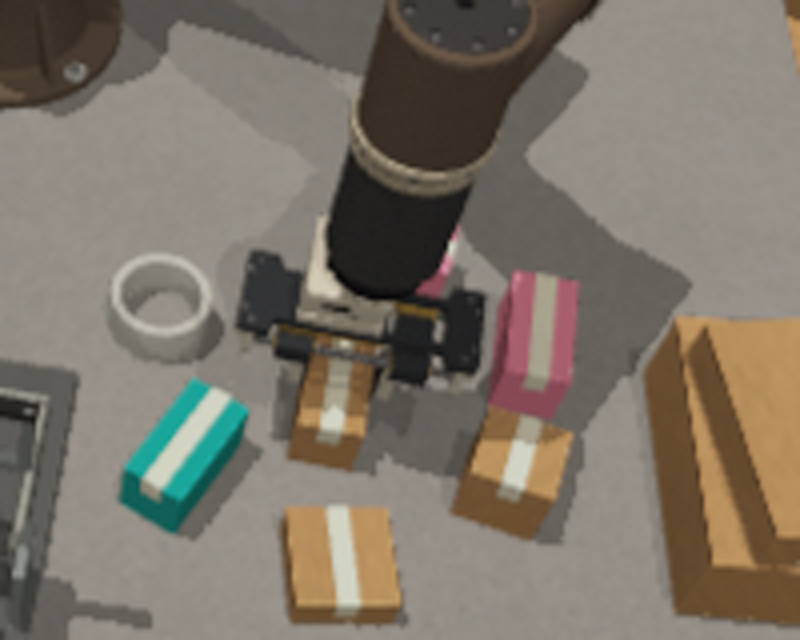

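```bash
python3 - <<'E'
from h import *
shift([.52,.16,.2],pose_R(-.088+np.pi/2))
E
python3 -m crank '[[-0.03,0,0,0,0,0,0],[-0.08,0,0,0,0,0,0],[-0.12,0,0,0,0,0,0],[-0.15,0,0,0,0,0,0],[-0.175,0,0,0,0,0,0],[-0.175,0,0,0,0,0,0]]'
python3 - <<'E'
from h import *
s=get_state();print(s["t"],s["width"],s["force"],s["eef_pos"])
shift([.52,.16,.2],pose_R(-.088+np.pi/2))
E
```

```text
shift [-0.1757 -0.097  -0.1463] rotvec [-0.0477  0.0015  0.0011]
t: 4.85
eef_pos: [0.4438, 0.3184, 0.2]
ee_rot: [-0.463, 1.567, 0.972]
force: [-0.4, -0.5, -2.5]
width: 0.0555
4.85 0.05546885599814883 [-0.39963696 -0.49495842 -2.48673331] [0.44382738 0.31840337 0.20004867]
shift [-0.0003 -0.097  -0.1466] rotvec [-0.0481  0.0031  0.0016]
```

```bash
python3 -m crank '[[0,-0.03,-0.045,-0.02,0,0,0],[0,-0.06,-0.09,-0.035,0,0,0],[0,-0.085,-0.13,-0.048,0,0,0],[0,-0.097,-0.147,-0.048,0,0,0],[0,-0.097,-0.147,-0.048,0,0,0]]'
python3 - <<'E'
from h import *
f=grab_frame("wrist");save(f,"w3.png"); np.save("w3.npy",f,allow_pickle=True)
E
```

```text
t: 5.48
eef_pos: [0.5191, 0.1572, 0.1967]
ee_rot: [2.099, 1.568, -2.704]
force: [0.3, 0.3, -1.8]
width: 0.0551
```

View pics/w3.png

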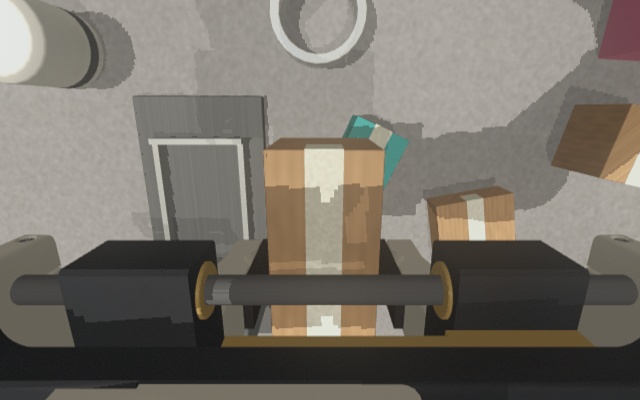

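Run:
```python
from h import *
f=np.load("w3.npy",allow_pickle=True).item();save(f,"w3c.png",(120,80,280,240),4)
for uv,z in [((134,96),.012),((264,96),.012),((149,139.5),.03),((248,138),.03)]: print(onz(f,uv,z))
th=-.088
c,s=np.cos(th),np.sin(th)
P=lambda l:np.array([[.541+c*a-s*b,.019+s*a+c*b,z] for a,b,z in l])
print(proj(f,P([(-.12,-.07,.012),(-.12,.07,.012),(-.076,-.049,.03),(-.076,.049,.03)])))
```

```text
[ 0.41566666 -0.03846333  0.012     ]
[0.42832236 0.1005191  0.012     ]
[ 0.46156155 -0.02373416  0.03      ]
[0.46947987 0.08084917 0.03      ]
[[132.34729484  95.80726881]
 [262.75747635  95.42167812]
 [149.43163543 138.8999317 ]
 [242.05888    138.66739233]]
```

View pics/w3c.png

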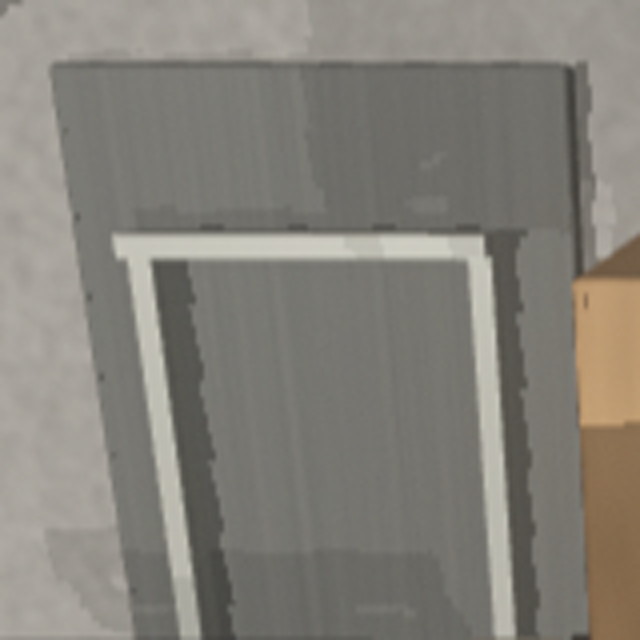

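```bash
python3 - <<'E'
from h import *
shift([.540,.020,.2],pose_R(-.088+np.pi/2))
E
python3 -m crank '[[0,-0.004,-0.04,0,0,0,0],[0,-0.008,-0.09,0,0,0,0],[0,-0.009,-0.125,0,0,0,0],[0,-0.009,-0.138,0,0,0,0],[0,-0.009,-0.138,0,0,0,0]]'
python3 - <<'E'
from h import *
shift([.541,.020,.037],pose_R(-.088+np.pi/2)); print(tool())
f=grab_frame("wrist");save(f,"w4.png")
E
```

```text
shift [-0.0031 -0.0334 -0.1356] rotvec [-0.002  -0.0011 -0.002 ]
t: 6.15
eef_pos: [0.516, 0.0208, 0.198]
ee_rot: [1.439, 1.57, 2.921]
force: [0.2, -0.3, -2.5]
width: 0.0555
shift [ 0.161  -0.025   0.0015] rotvec [-0.0008  0.0001 -0.0005]
(array([0.51600254, 0.02075213, 0.19797227]), array([[-4.67951591e-04, -9.96060772e-01,  8.86719742e-02],
       [ 1.04845841e-04,  8.86719346e-02,  9.96060880e-01],
       [-9.99999885e-01,  4.75405161e-04,  6.29386560e-05]]))
```

View pics/w4.png

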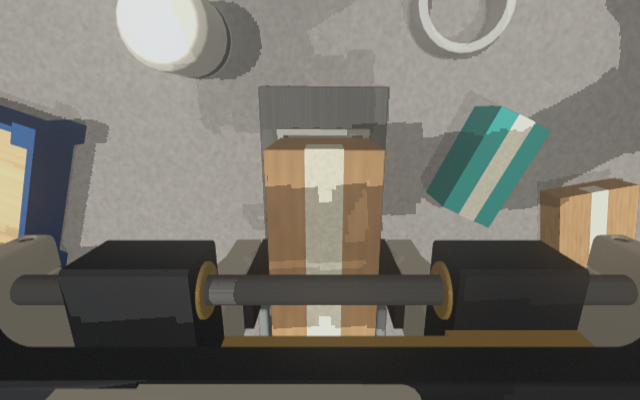

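```bash
python3 -m crank '[[0.03,-0.015,0.001,0,0,0,0],[0.07,-0.025,0.001,0,0,0,0],[0.11,-0.025,0.001,0,0,0,0],[0.14,-0.025,0.001,0,0,0,0],[0.152,-0.025,0.001,0,0,0,0],[0.158,-0.025,0.001,0,0,0,0],[0.158,-0.025,0.001,0,0,0,0]]'
python3 - <<'E'
from h import *
shift([.541,.020,.037],pose_R(-.088+np.pi/2)); print(get_state()["force"])
save(grab_frame("wrist"),"w5.png");save(grab_frame("scene"),"s5.png",(250,130,410,290),4)
E
```

```text
t: 7.08
eef_pos: [0.5419, 0.0199, 0.041]
ee_rot: [-1.253, 1.57, 0.23]
force: [-0.0, -0.1, -2.1]
width: 0.0555
shift [ 0.0039  0.0009 -0.    ] rotvec [0.0003 0.0003 0.0009]
[-0.01041638 -0.0669872  -2.10758994]
```

View pics/w5.png

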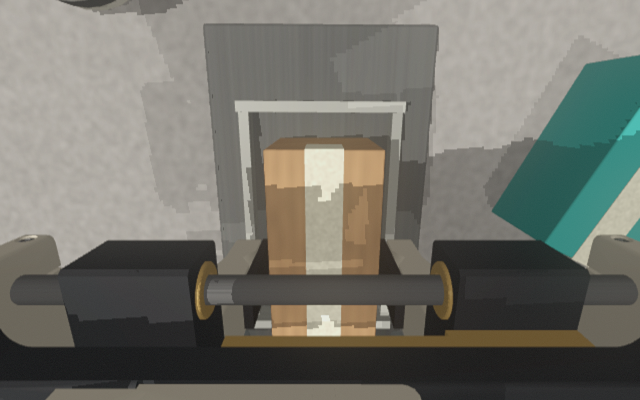

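View pics/s5.png

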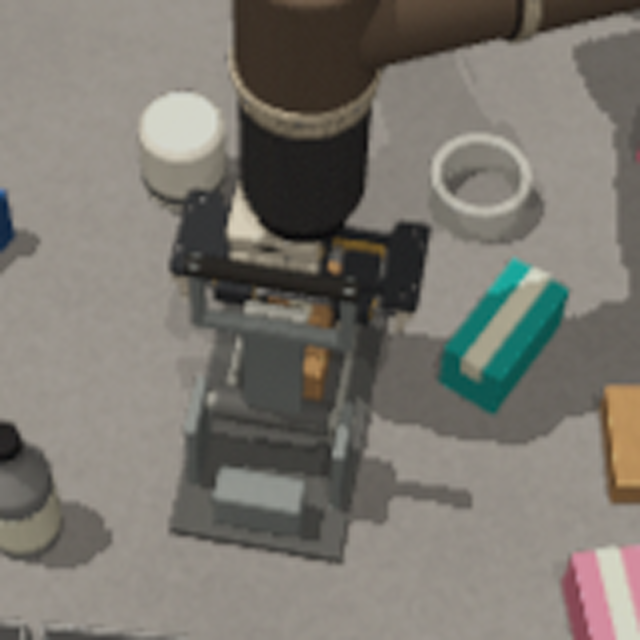

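Centred between the rails. I'll lower the last few millimetres and release.

```bash
python3 -m crank '[[0.002,0,0,0,0,0,0],[0.004,0,0,0,0,0,0],[0.005,0,0,0,0,0,0],[0.005,0,0,0,0,0,0]]'
python3 -m crank '[[0,0,0,0,0,0,0.2],[0,0,0,0,0,0,0.8],[0,0,0,0,0,0,0.8],[0,0,0,0,0,0,0.8]]'
python3 - <<'E'
from h import *
print(tool()[0],get_state()["force"])
E
```

```text
t: 7.68
eef_pos: [0.5415, 0.0194, 0.0364]
ee_rot: [-1.357, 1.57, 0.126]
force: [-3.7, -1.0, 8.2]
width: 0.0554
t: 8.18
eef_pos: [0.5414, 0.0195, 0.0353]
ee_rot: [-1.721, 1.571, -0.239]
force: [-0.0, 0.5, -0.4]
width: 0.0696
[0.54138246 0.01945009 0.03532779] [-0.0204073   0.45232263 -0.44765037]
```

```bash
python3 -m crank '[[-0.03,0,0,0,0,0,0.8],[-0.09,0,0,0,0,0,0.8],[-0.15,0,0,0,0,0,0.8],[-0.21,0,0,0,0,0,0.8],[-0.27,0,0,0,0,0,0.8],[-0.33,0,0,0,0,0,0.8],[-0.345,0,0,0,0,0,0.8],[-0.345,0,0,0,0,0,0.8]]'
python3 - <<'E'
from h import *
print(get_state()["q"])
f=grab_frame("wrist");save(f,"w6.png");np.save("w6.npy",f,allow_pickle=True)
shift([.605,.013,.37],pose_R(-.088+np.pi))
shift([.605,.013,.37],pose_R(-.088))
E
```

```text
t: 9.18
eef_pos: [0.5415, 0.0196, 0.3808]
ee_rot: [-0.904, 1.569, 0.578]
force: [0.3, 0.3, -0.4]
width: 0.0705
[ 3.97815672e-01  7.11047587e-02  4.56102406e-02 -2.94242633e-04
 -1.54368869e+00 -2.05685334e+00]
shift [ 0.0091 -0.0644 -0.0009] rotvec [-1.571e+00  1.100e-03 -9.000e-04]
shift [ 0.0091 -0.0644 -0.0009] rotvec [ 1.5706e+00 -9.0000e-04 -1.1000e-03]
```

View pics/w6.png

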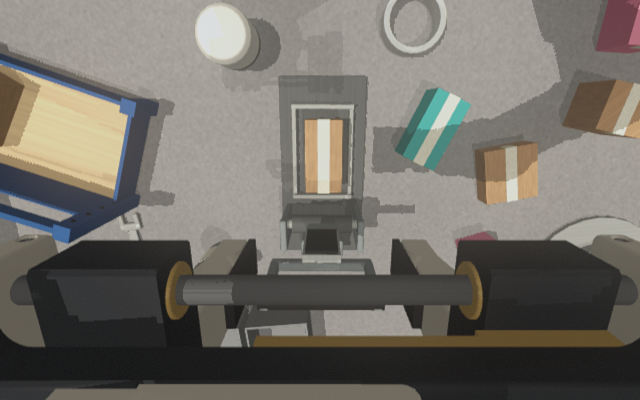

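```bash
python3 -m crank '[[0,-0.005,0,-0.18,0,0,0.8],[0,-0.012,0,-0.36,0,0,0.8],[0,-0.02,0,-0.54,0,0,0.8],[0.001,-0.028,0,-0.72,0,0,0.9],[0.002,-0.036,0,-0.9,0,0,1],[0.003,-0.044,0,-1.08,0,0,1],[0.005,-0.052,0,-1.26,0,0,1],[0.007,-0.06,0,-1.44,0,0,1],[0.009,-0.064,0,-1.571,0,0,1],[0.009,-0.064,0,-1.571,0,0,1]]'
python3 - <<'E'
from h import *
print(get_state()["q"])
f=grab_frame("wrist");save(f,"w7.png");np.save("w7.npy",f,allow_pickle=True)
shift([.648,.009,.30],pose_R(-.088+np.pi))
th=-.088;c,s=np.cos(th),np.sin(th)
print(proj(f,[[.541+c*.1058-s*b,.02+s*.1058+c*b,.29] for b in (-.049,0,.049)]))
E
```

```text
t: 10.48
eef_pos: [0.6045, 0.0138, 0.3686]
ee_rot: [0.304, 1.566, -2.927]
force: [-0.5, 0.2, -0.0]
width: 0.0878
[ 3.45156195e-01  1.87172491e-01  1.54875289e-01 -5.69175631e-04
 -1.54284158e+00 -4.34236802e-01]
shift [ 0.0691  0.0007 -0.0439] rotvec [-0.003   0.0032 -0.001 ]
[[271.14177895 142.16913176]
 [273.76470948 201.52503944]
 [276.14242105 255.33173681]]
```

View pics/w7.png

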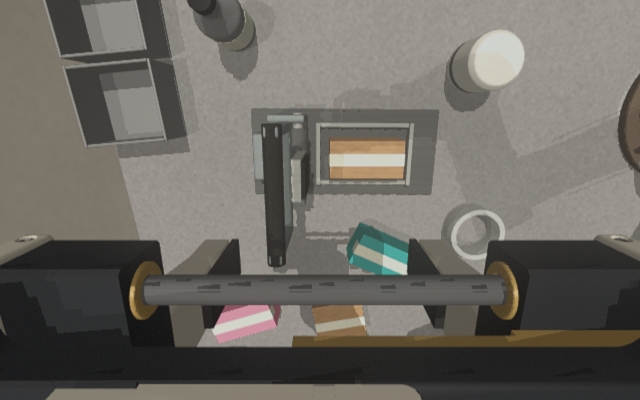

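```bash
python3 -m crank '[[0,0,-0.02,0,0,0,1],[0.01,0,-0.042,0,0,0,1],[0.03,0,-0.042,0,0,0,1],[0.055,0,-0.042,0,0,0,1],[0.08,0,-0.042,0,0,0,1],[0.09,0,-0.042,0,0,0,1],[0.09,0,-0.042,0,0,0,1]]'
python3 - <<'E'
from h import *
f=grab_frame("wrist");save(f,"w8.png");save(grab_frame("scene"),"s8.png",(250,100,410,260),4)
shift([.646,.0107,.271],pose_R(-.088+np.pi)); print(get_state()["force"],tool()[0])
E
```

```text
t: 11.4
eef_pos: [0.6465, 0.01, 0.2809]
ee_rot: [0.491, 1.569, -2.74]
force: [0.2, 0.7, 1.1]
width: 0.0874
shift [ 0.0114 -0.0005  0.0014] rotvec [-0.0006 -0.0013  0.0001]
[-0.20111141 -0.14499349  0.87112964] [0.64730241 0.01007417 0.2823932 ]
```

View pics/w8.png

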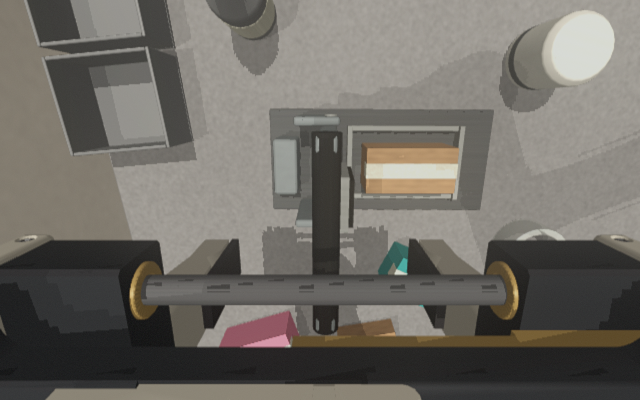

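View pics/s8.png

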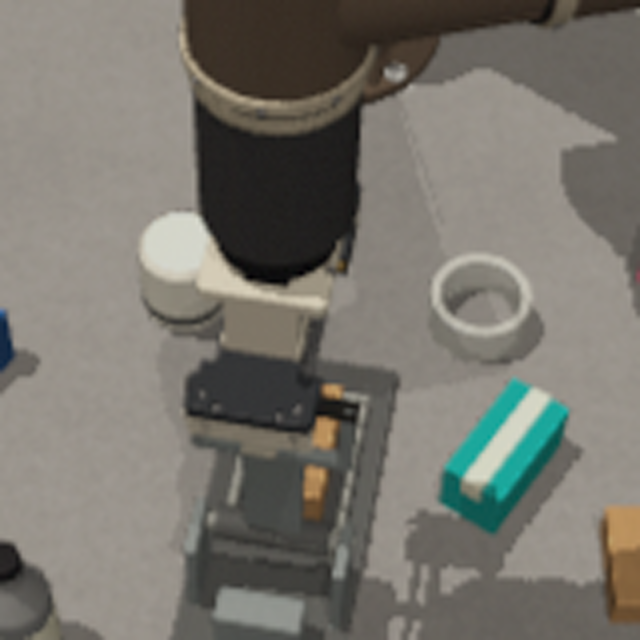

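```bash
python3 -m crank '[[0.007,0,0,0,0,0,1],[0.012,0,0,0,0,0,1],[0.012,0,0,0,0,0,0.3],[0.012,0,0,0,0,0,0],[0.012,0,0,0,0,0,0],[0.012,0,0,0,0,0,0],[0.012,0,0,0,0,0,0]]' 40
python3 - <<'E'
from h import *
s=get_state();print(s["force"],s["moment"],s["width"],tool()[0]);print(tool()[1])
# waypoints: bar relative displacement from q=1.6 in tool frame(x down, z = -press x)
for q in np.arange(1.6,-.06,-.08):
    print(round(q,2), "x",round(-(0.2*np.sin(q)-.2*np.sin(1.6)),4),"z",round(.2*np.cos(q)-.2*np.cos(1.6),4))
E
```

```text
t: 12.38
eef_pos: [0.6469, 0.0101, 0.2694]
ee_rot: [-3.043, 1.571, 0.011]
force: [-0.4, 0.8, 0.0]
width: 0.0431
[-0.42367409  0.80940865  0.03963509] [ 0.10264706 -0.11118927  0.05238762] 0.043053012914941007 [0.64690091 0.0101092  0.26943055]
[[ 9.29114669e-05 -8.78530845e-02 -9.96133438e-01]
 [ 1.02356856e-06 -9.96133443e-01  8.78530850e-02]
 [-9.99999996e-01 -9.18216987e-06 -9.24622958e-05]]
1.6 x -0.0 z 0.0
1.52 x 0.0002 z 0.016
1.44 x 0.0016 z 0.0319
1.36 x 0.0043 z 0.0477
1.28 x 0.0083 z 0.0632
1.2 x 0.0135 z 0.0783
1.12 x 0.0199 z 0.093
1.04 x 0.0274 z 0.1071
0.96 x 0.0361 z 0.1205
0.88 x 0.0458 z 0.1333
0.8 x 0.0564 z 0.1452
0.72 x 0.068 z 0.1562
0.64 x 0.0805 z 0.1663
0.56 x 0.0937 z 0.1753
0.48 x 0.1076 z 0.1832
0.4 x 0.122 z 0.1901
0.32 x 0.137 z 0.1957
0.24 x 0.1524 z 0.2001
0.16 x 0.1681 z 0.2033
0.08 x 0.1839 z 0.2052
-0.0 x 0.1999 z 0.2058
```

```bash
python3 -m crank '[[0,0,0,0,0,0,0],[0,0,0,0,0,0,0],[0,0,0,0,0,0,0],[0,0,0,0,0,0,0]]'
python3 - <<'E'
from h import *
s=get_state();print(s["force"],s["moment"],s["width"],tool()[0])
save(grab_frame("wrist"),"w9.png")
E
```

```text
t: 12.88
eef_pos: [0.6462, 0.01, 0.2694]
ee_rot: [0.223, 1.569, -3.006]
force: [-4.2, 0.6, 6.7]
width: 0.0037
[-4.15105703  0.61314062  6.70626326] [ 0.60636829  1.85630738 -0.00257575] 0.003707812831142853 [0.64617805 0.01004352 0.26939078]
```

View pics/w9.png

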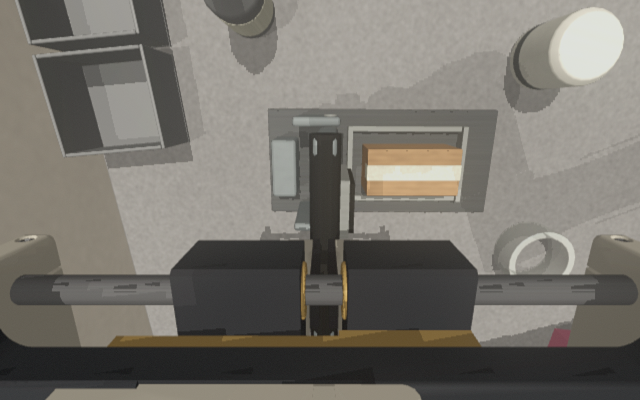

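Run:
```python
from h import *
save(grab_frame("scene"),"s9.png",(250,100,410,260),4.5)
save(grab_frame("top"),"t9.png",(260,110,380,230),5)
f=np.load("w8.npy",allow_pickle=True).item() if 0 else grab_frame("wrist")
save(f,"w9c.png",(240,110,420,360),3)
p,Rm=tool()
E=np.array([p+Rm@[a,b,c] for a,b,c in [(0,0,0),(-.019,0,0),(-.019,0,.044),(0,0,.044),(0,.0095,.044),(0,.0095,.002)]]);print(proj(f,E))
```

```text
[[324.66496046 236.01458154]
 [324.76718081 249.01201889]
 [404.73581701 249.04045436]
 [397.32727957 236.03930248]
 [398.31516209 221.21949967]
 [328.03009895 221.19681886]]
```

View pics/s9.png

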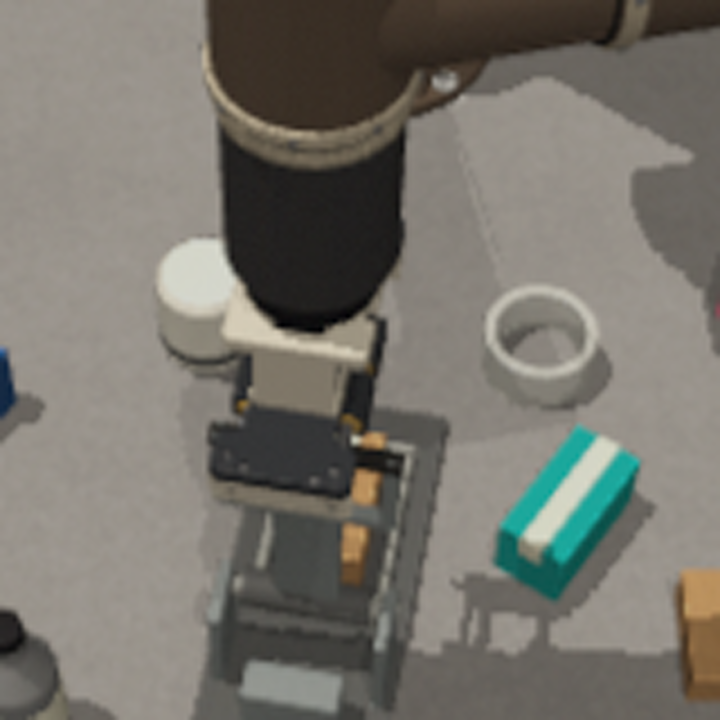

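View pics/w9c.png

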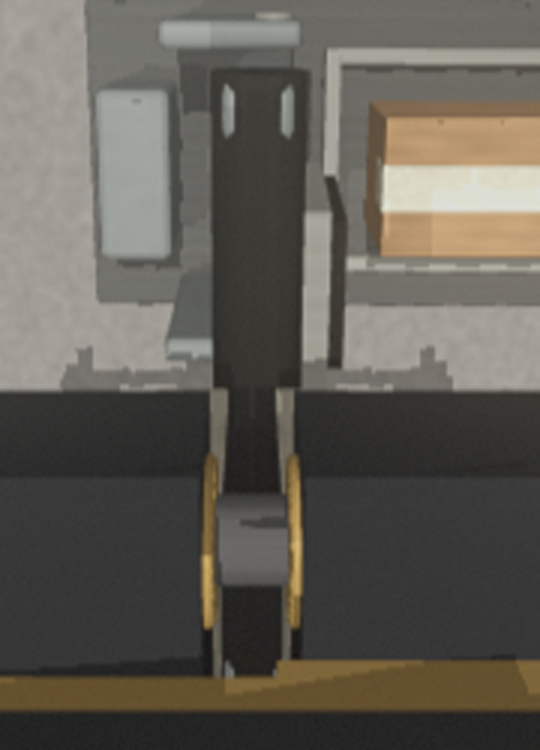

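View pics/t9.png

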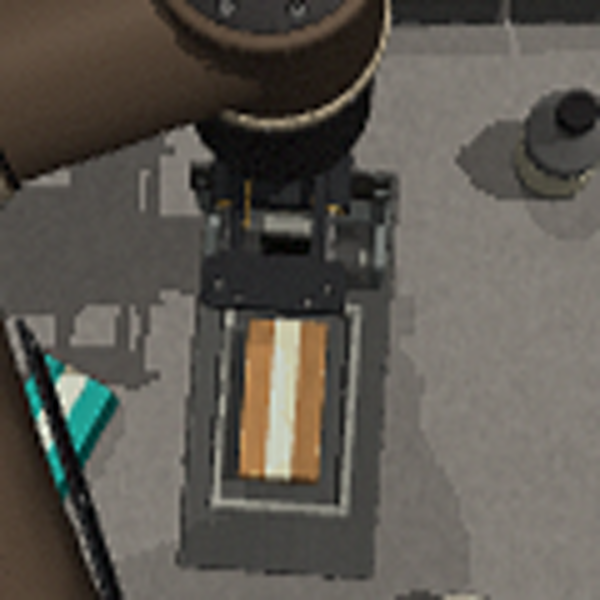

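```bash
python3 -m crank '[[0,0,0,0,0,0,0],[0,0,0,0,0,0,0]]' 15;  python3 - <<'E'
from h import *
s=get_state();print(s["t"],s["force"],s["moment"],s["width"],tool()[0])
E
```

```text
t: 13.32
eef_pos: [0.6467, 0.01, 0.2699]
ee_rot: [2.641, 1.571, -0.588]
force: [-3.8, -0.3, 5.0]
width: 0.0005
13.325 [-3.75276446 -0.32292412  4.96336924] [ 0.24894149  1.54678123 -0.02422297] 0.0005287821430077513 [0.64668655 0.00999376 0.26993042]
```

Run:
```python
from h import *
f=grab_frame("wrist")
save(f,"w10c.png",(260,180,390,350),4.6)
th=-.088;c,s=np.cos(th),np.sin(th)
for z in (.282,.29,.298):
  print(z,np.round(proj(f,[[.541+c*(.1058+a)-s*b,.02+s*(.1058+a)+c*b,z] for b in (-.049,0.02,.049) for a in (-.008,.008)]),0).tolist())
```

```text
0.282 [[341.0, 160.0], [310.0, 160.0], [339.0, 277.0], [312.0, 277.0], [338.0, 319.0], [312.0, 319.0]]
0.29 [[341.0, 162.0], [310.0, 162.0], [340.0, 284.0], [311.0, 284.0], [339.0, 328.0], [312.0, 328.0]]
0.298 [[342.0, 165.0], [309.0, 165.0], [340.0, 291.0], [311.0, 291.0], [340.0, 337.0], [311.0, 337.0]]
```

View pics/w10c.png

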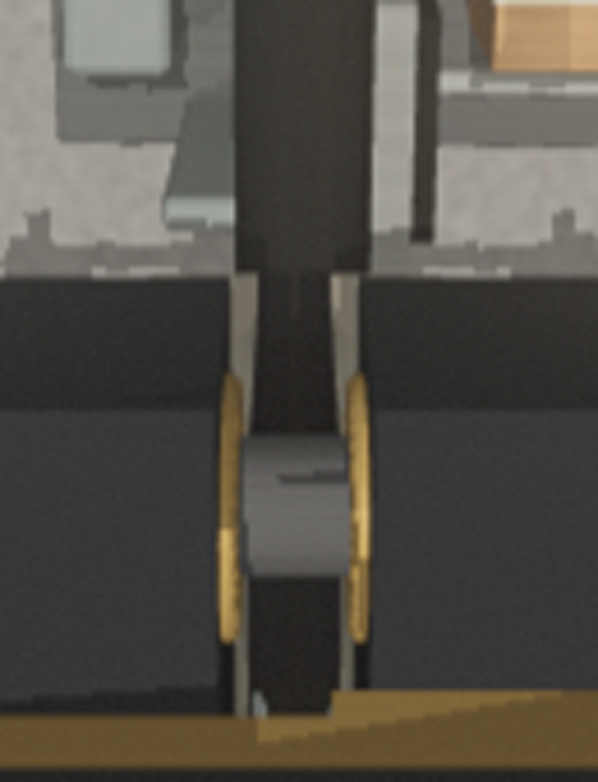

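```bash
python3 -m crank '[[0,0,0,0,0,0,0.4],[0,0,0,0,0,0,0.4],[0,0,0,0,0,0,0.4],[0,0,0,0,0,0,0.4],[0,0,0,0,0,0,0.4]]' 10;  python3 - <<'E'
from h import *
s=get_state();print(s["t"],s["force"],s["moment"],s["width"],tool()[0])
f=grab_frame("wrist")
save(f,"w11.png",(220,100,430,350),3);np.save("w11.npy",f,allow_pickle=True)
save(grab_frame("scene"),"s11.png",(250,100,410,260),4)
E
```

```text
t: 14.0
eef_pos: [0.6468, 0.0101, 0.2692]
ee_rot: [0.169, 1.57, -3.06]
force: [0.8, -0.0, -0.2]
width: 0.0346
14.0 [ 0.82944021 -0.00579149 -0.20749756] [ 0.11302928 -0.08602164 -0.01546851] 0.03457158648228092 [0.64684987 0.01012389 0.26915076]
```

View pics/w11.png

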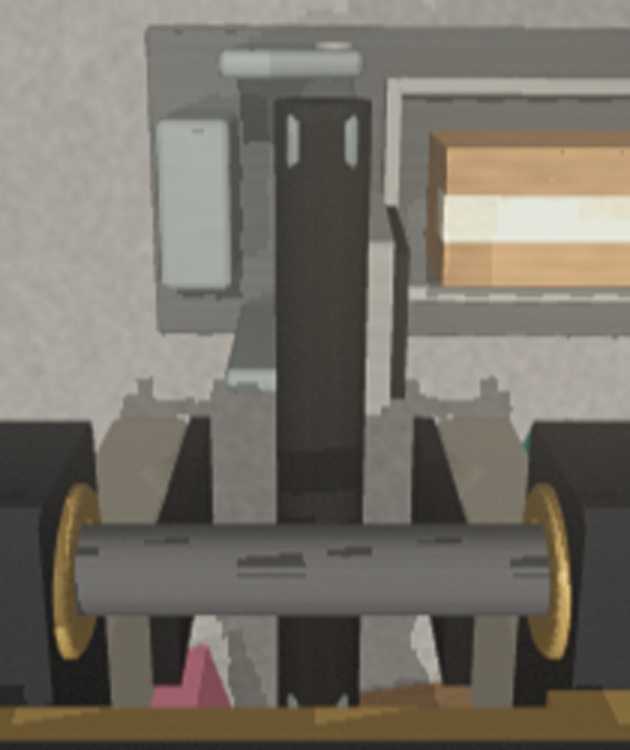

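View pics/s11.png

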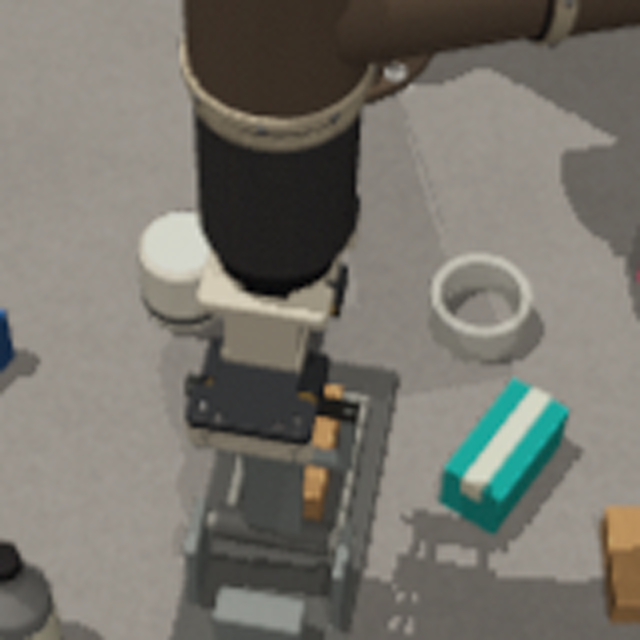

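Run:
```python
from h import *
S=grab_frame("scene");T=grab_frame("top")
p=np.array([.1668,.6535,.1974]); Rm=np.array([[0,.969,-.247],[0,-.247,-.969],[-1,0,0]])
for a in (0,-.019,-.027,-.05):
    for z in (-.044,.044): print(a,z,proj(S,p+Rm@[a,0,z]),proj(T,p+Rm@[a,0,z]))
im=cv2.imread("pics/scene0.png")[50:150,460:600];cv2.imwrite("pics/s0g.png",cv2.resize(im,None,fx=5.5,fy=5.5,interpolation=cv2.INTER_CUBIC))
```

```text
0 -0.044 [[531.19958836 117.00512112]] [[102.55159002 305.81791614]]
0 0.044 [[505.14164474 110.48192034]] [[129.58582934 312.2741329 ]]
-0.019 -0.044 [[533.50922569 113.08320657]] [[ 99.23810457 306.86057837]]
-0.019 0.044 [[507.15097502 106.52999704]] [[126.66950214 313.41551298]]
-0.027 -0.044 [[534.49661792 111.40655027]] [[ 97.81318949 307.30895974]]
-0.027 0.044 [[508.00985229 104.84076899]] [[125.41532342 313.90636826]]
-0.05 -0.044 [[537.38601501 106.50016591]] [[ 93.6143589 308.6302156]]
-0.05 0.044 [[510.52272719  99.89848102]] [[121.71941111 315.35285913]]
```

View pics/s0g.png

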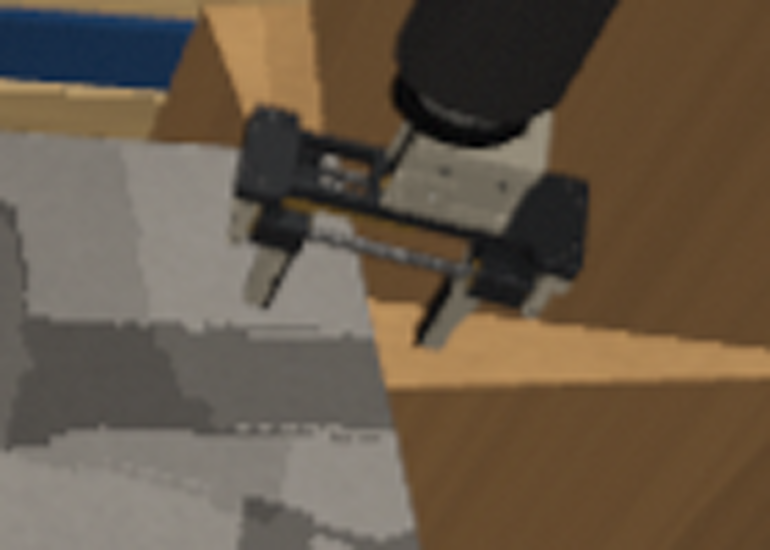

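```bash
python3 -m crank '[[0.009,0,0,0,0,0,0.4],[0.017,0,0,0,0,0,0.4],[0.017,0,0,0,0,0,0.2],[0.017,0,0,0,0,0,0],[0.017,0,0,0,0,0,0],[0.017,0,0,0,0,0,0]]' 15;  python3 - <<'E'
from h import *
s=get_state();print(s["t"],s["force"],s["moment"],s["width"],tool()[0])
f=grab_frame("wrist")
save(f,"w12.png",(220,100,430,350),3)
E
```

```text
t: 14.95
eef_pos: [0.6458, 0.0101, 0.2524]
ee_rot: [0.079, 1.569, 3.132]
force: [-4.9, 0.5, 1.7]
width: 0.015
14.95 [-4.894698    0.45947657  1.66741529] [ 0.49780234  1.96101672 -0.01934516] 0.015031772015271328 [0.6458384  0.01014886 0.25237315]
```

View pics/w12.png

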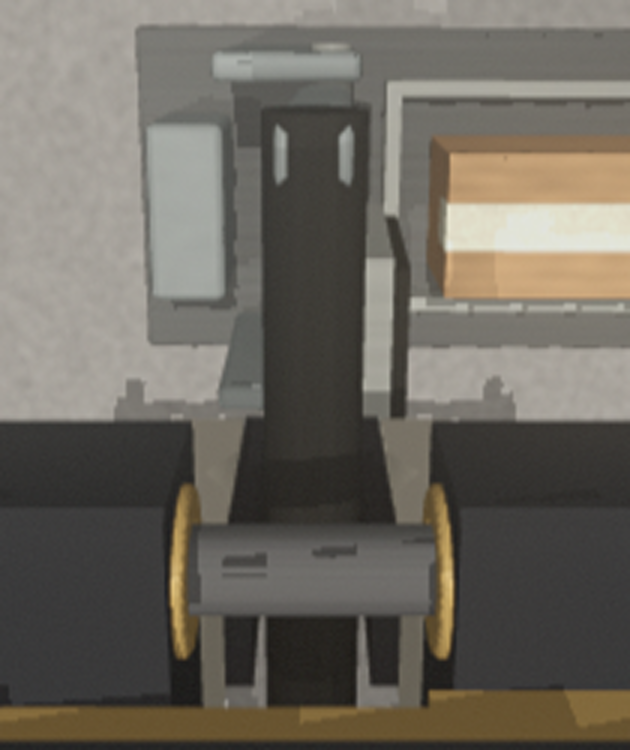

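```bash
python3 -m crank '[[0,0,0,0,0,0,0],[0.0001,0,0.008,0,0,0,0],[0.0002,0,0.016,0,0,0,0],[0.0008,0,0.024,0,0,0,0],[0.0016,0,0.032,0,0,0,0],[0.003,0,0.04,0,0,0,0],[0.0043,0,0.0477,0,0,0,0]]' 35;  python3 - <<'E'
from h import *
s=get_state();print(s["t"],s["force"],s["width"],tool()[0])
E
```

```text
t: 15.88
eef_pos: [0.6013, 0.0144, 0.25]
ee_rot: [-2.982, 1.564, 0.072]
force: [4.0, 0.1, 5.1]
width: 0.0153
15.875 [3.98871266 0.0876112  5.08200193] 0.015300957563606794 [0.60129396 0.01440843 0.25003958]
```

```bash
python3 -m crank '[[0.004,0,0.0155,0,0,0,0],[0.0092,0,0.0306,0,0,0,0],[0.0156,0,0.0453,0,0,0,0],[0.0231,0,0.0594,0,0,0,0],[0.0318,0,0.0728,0,0,0,0],[0.0415,0,0.0856,0,0,0,0],[0.0521,0,0.0975,0,0,0,0],[0.0637,0,0.1085,0,0,0,0],[0.0762,0,0.1186,0,0,0,0],[0.0894,0,0.1276,0,0,0,0]]';  python3 - <<'E'
from h import *
s=get_state();print(s["t"],s["force"],s["moment"],s["width"],tool()[0],s["q"])
save(grab_frame("wrist"),"w13.png");save(grab_frame("scene"),"s13.png",(240,90,410,260),4)
E
```

```text
t: 17.12
eef_pos: [0.4746, 0.0267, 0.1609]
ee_rot: [-2.738, 1.563, 0.316]
force: [1.4, 1.7, 8.1]
width: 0.0147
17.125 [1.43728546 1.71075334 8.11850028] [ 0.97741897 -1.22356898 -0.04776393] 0.014678577021116869 [0.47459957 0.02667738 0.16089457] [ 0.47258483  0.05088021 -0.4750238   0.00137058 -1.03740463 -0.56013126]
```

View pics/w13.png

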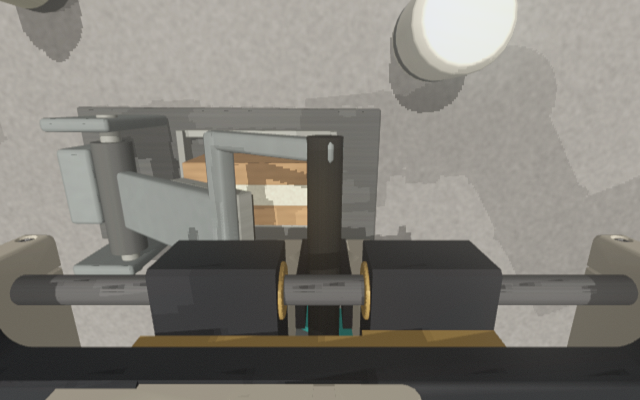

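View pics/s13.png

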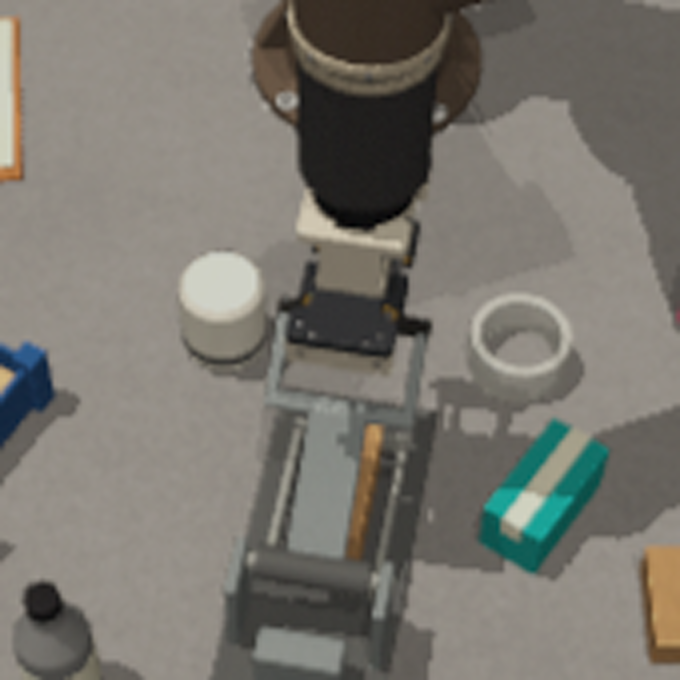

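```bash
python3 -m crank '[[0.0139,0,0.0079,0,0,0,0],[0.0283,0,0.0148,0,0,0,0],[0.0433,0,0.0204,0,0,0,0],[0.0587,0,0.0248,0,0,0,0],[0.0744,0,0.028,0,0,0,0],[0.088,0,0.0297,0,0,0,0],[0.097,0,0.0303,0,0,0,0],[0.102,0,0.0305,0,0,0,0],[0.102,0,0.0305,0,0,0,0]]';  python3 - <<'E'
from h import *
s=get_state();print(s["t"],s["force"],s["moment"],s["width"],tool()[0],s["q"])
save(grab_frame("wrist"),"w14.png")
E
```

```text
t: 18.35
eef_pos: [0.4407, 0.0295, 0.0568]
ee_rot: [-1.091, 1.568, 1.962]
force: [-10.1, 12.4, 9.7]
width: 0.0149
18.35 [-10.1219936   12.40481928   9.71519176] [ 4.52541485  3.43770788 -0.05966848] 0.014861648600251132 [0.44070695 0.02953956 0.05684381] [ 0.51375176  0.12540914 -0.67329511 -0.00331965 -0.77181023 -0.59991005]
```

View pics/w14.png

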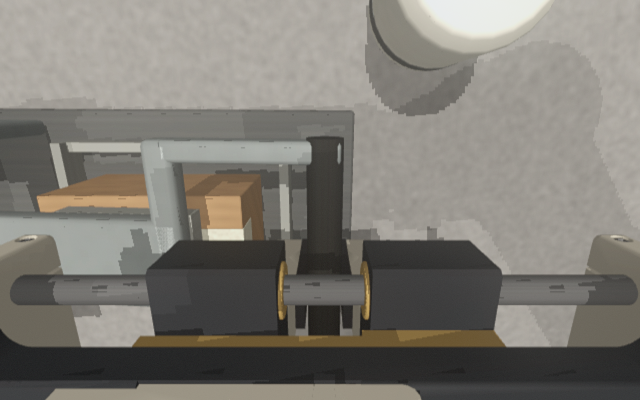

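```bash
python3 -m crank '[[0.001,-0.001,0.001,0,0,0,0],[0.002,-0.001,0.001,0,0,0,0]]';  python3 - <<'E'
from h import *
s=get_state();print(s["t"],s["force"],s["moment"],s["width"],tool()[0])
S=grab_frame("scene");T=grab_frame("top")
print("filter top centre approx",onz(S,(295.5,160),.09),onz(T,(352,239),.09))
save(S,"s15.png",(230,90,410,260),4)
E
```

```text
t: 18.65
eef_pos: [0.4406, 0.0297, 0.0555]
ee_rot: [-2.096, 1.57, 0.958]
force: [-5.8, 4.1, 10.0]
width: 0.0147
18.65 [-5.83470915  4.1205142  10.03518071] [ 1.28858938  1.69625633 -0.10759855] 0.01470868223135765 [0.44064754 0.0296647  0.05552972]
filter top centre approx [ 0.36120528 -0.09706092  0.09      ] [ 0.36520227 -0.09686065  0.09      ]
```

View pics/s15.png

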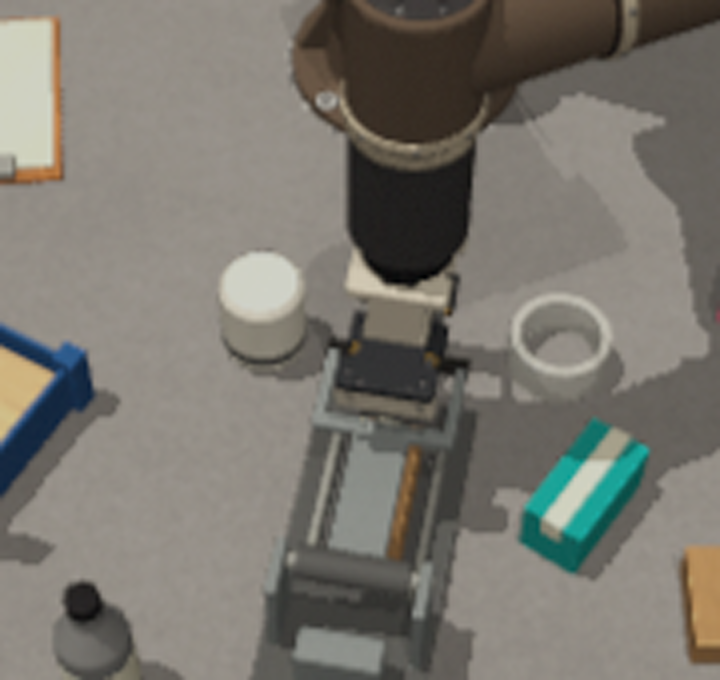

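```bash
python3 -m crank '[[0.001,-0.0003,0.0005,0,0,0,0],[0.002,-0.0003,0.0005,0,0,0,0],[0.002,-0.0003,0.0005,0,0,0,0]]';  python3 - <<'E'
from h import *
s=get_state();print(s["t"],s["force"],s["moment"],s["width"],tool()[0])
E
```

```text
t: 19.12
eef_pos: [0.4406, 0.0298, 0.0536]
ee_rot: [-2.643, 1.57, 0.411]
force: [-3.7, 1.1, 8.7]
width: 0.0151
19.125 [-3.7479944   1.06685484  8.6699555 ] [ 0.37108148  0.91484606 -0.05356665] 0.015107896949661687 [0.44061423 0.02975212 0.05364927]
```

```bash
python3 -m crank '[[0.001,0,0.0003,0,0,0,0],[0.002,0,0.0003,0,0,0,0],[0.003,0,0.0003,0,0,0,0],[0.003,0,0.0003,0,0,0,0]]';  python3 - <<'E'
from h import *
s=get_state();print(s["t"],s["force"],s["moment"],s["width"],tool()[0])
E
```

```text
t: 19.62
eef_pos: [0.4405, 0.0298, 0.0507]
ee_rot: [-2.738, 1.569, 0.316]
force: [-2.5, 0.1, 9.4]
width: 0.0147
19.625 [-2.45991121  0.05437134  9.44859917] [ 0.31422155  0.77227246 -0.04554277] 0.014682171208521996 [0.44047786 0.02977448 0.05071249]
```

```bash
python3 -m crank '[[0.0015,0,0,0,0,0,0],[0.003,0,0,0,0,0,0],[0.003,0,0,0,0,0,0]]';  python3 - <<'E'
from h import *
s=get_state();print(s["t"],s["force"],s["moment"],s["width"],tool()[0])
f=grab_frame("wrist");save(f,"w16.png",(0,100,360,350),2.2)
E
```

```text
t: 20.0
eef_pos: [0.4405, 0.0298, 0.0493]
ee_rot: [-2.929, 1.569, 0.126]
force: [-12.1, 2.8, 33.7]
width: 0.0147
20.0 [-12.05764954   2.81734506  33.66126289] [0.83067408 4.40412656 0.01048529] 0.014698381219568362 [0.44052149 0.02978759 0.04934877]
```

View pics/w16.png

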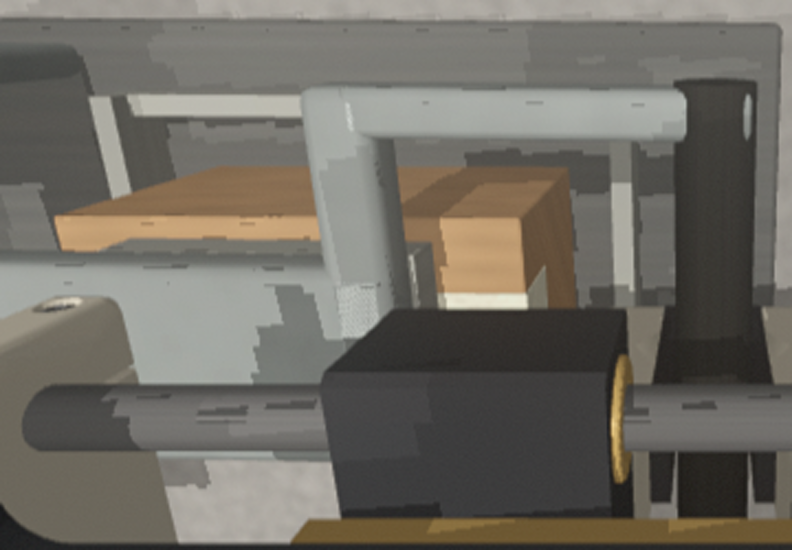

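```bash
python3 -m crank '[[-0.0007,0,0,0,0,0,0],[-0.0007,0,0,0,0,0,0],[-0.0007,0,0,0,0,0,0],[-0.0007,0,0,0,0,0,0]]';  python3 - <<'E'
from h import *
s=get_state();print(s["t"],s["force"],s["moment"],s["width"],tool()[0])
E
```

```text
t: 20.55
eef_pos: [0.4405, 0.0298, 0.0495]
ee_rot: [-2.824, 1.569, 0.231]
force: [-9.4, 1.2, 25.5]
width: 0.0152
20.55 [-9.42328388  1.20422173 25.4937939 ] [0.63952052 3.2999531  0.02903928] 0.015189627982623577 [0.44048814 0.02980681 0.04954566]
```

Run:
```python
import numpy as np
qs=np.r_[.02:1.61:.0608]; 
P=lambda q:np.array([-.2*np.sin(q),.2*np.cos(q)])
for k0 in range(0,len(qs)-1,9):
    print([ [round(float(v),4) for v in P(q)-P(qs[k0])] for q in qs[k0+1:k0+10]], qs[min(k0+9,len(qs)-1)])
```

```text
[[-0.0121, -0.0006], [-0.0242, -0.002], [-0.0362, -0.004], [-0.048, -0.0068], [-0.0597, -0.0104], [-0.0711, -0.0146], [-0.0822, -0.0195], [-0.093, -0.0251], [-0.1035, -0.0313]] 0.5671999999999999
[[-0.0101, -0.0068], [-0.0197, -0.0143], [-0.0288, -0.0223], [-0.0375, -0.0308], [-0.0456, -0.0399], [-0.0531, -0.0494], [-0.0601, -0.0594], [-0.0664, -0.0698], [-0.0721, -0.0805]] 1.1143999999999998
[[-0.005, -0.0111], [-0.0094, -0.0224], [-0.013, -0.034], [-0.0159, -0.0458], [-0.0182, -0.0578], [-0.0196, -0.0698], [-0.0204, -0.082], [-0.0204, -0.0941]] 1.6007999999999998
```

```bash
python3 -m crank '[[-0.004,0,0,0,0,0,0],[-0.0121,0,-0.0006,0,0,0,0],[-0.0242,0,-0.002,0,0,0,0],[-0.0362,0,-0.004,0,0,0,0],[-0.048,0,-0.0068,0,0,0,0],[-0.0597,0,-0.0104,0,0,0,0],[-0.0711,0,-0.0146,0,0,0,0],[-0.0822,0,-0.0195,0,0,0,0],[-0.093,0,-0.0251,0,0,0,0],[-0.1035,0,-0.0313,0,0,0,0]]';  python3 - <<'E'
from h import *
s=get_state();print(s["t"],s["force"],s["moment"],s["width"],tool()[0])
E
```

```text
t: 21.8
eef_pos: [0.474, 0.0268, 0.1518]
ee_rot: [-3.093, 1.567, -0.039]
force: [17.5, -6.5, -10.3]
width: 0.015
21.8 [ 17.54998716  -6.50852279 -10.29106915] [-1.98634585 -5.93118719 -0.07630372] 0.01496773700423084 [0.47403936 0.02676961 0.15179301]
```

```bash
python3 -m crank '[[0.001,0.0007,-0.002,0,0,0,0],[-0.0091,0.0007,-0.0088,0,0,0,0],[-0.0187,0.0007,-0.0163,0,0,0,0],[-0.0278,0.0007,-0.0243,0,0,0,0],[-0.0365,0.0007,-0.0328,0,0,0,0],[-0.0446,0.0007,-0.0419,0,0,0,0],[-0.0521,0.0007,-0.0514,0,0,0,0],[-0.0591,0.0007,-0.0614,0,0,0,0],[-0.0654,0.0007,-0.0718,0,0,0,0],[-0.0711,0.0007,-0.0825,0,0,0,0]]';  python3 - <<'E'
from h import *
s=get_state();print(s["t"],s["force"],s["moment"],s["width"],tool()[0])
E
```

```text
t: 23.05
eef_pos: [0.5536, 0.0191, 0.2218]
ee_rot: [-0.1, 1.569, 2.954]
force: [3.9, 2.8, -6.1]
width: 0.0152
23.05 [ 3.93318071  2.80666655 -6.05389829] [ 1.07480365 -0.83291837 -0.13553186] 0.015209879904708621 [0.55358493 0.01905993 0.22178614]
```

```bash
python3 -m crank '[[-0.004,0,-0.0111,0,0,0,0],[-0.0084,0,-0.0224,0,0,0,0],[-0.012,0,-0.034,0,0,0,0],[-0.0149,0,-0.0458,0,0,0,0],[-0.0172,0,-0.0578,0,0,0,0],[-0.0186,0,-0.0698,0,0,0,0],[-0.0194,0,-0.081,0,0,0,0],[-0.0194,0,-0.089,0,0,0,0],[-0.0194,0,-0.0945,0,0,0,0],[-0.0194,0,-0.0945,0,0,0,0]]';  python3 - <<'E'
from h import *
s=get_state();print(s["t"],s["force"],s["moment"],s["width"],tool()[0])
save(grab_frame("wrist"),"w17.png")
E
```

```text
t: 24.3
eef_pos: [0.6458, 0.01, 0.2413]
ee_rot: [0.3, 1.566, -2.93]
force: [-9.0, -3.5, 5.0]
width: 0.0151
24.3 [-8.99448374 -3.46488165  4.98385325] [-1.00786379  3.58403131 -0.02197814] 0.015136856000401915 [0.64580512 0.01000669 0.24132674]
```

View pics/w17.png

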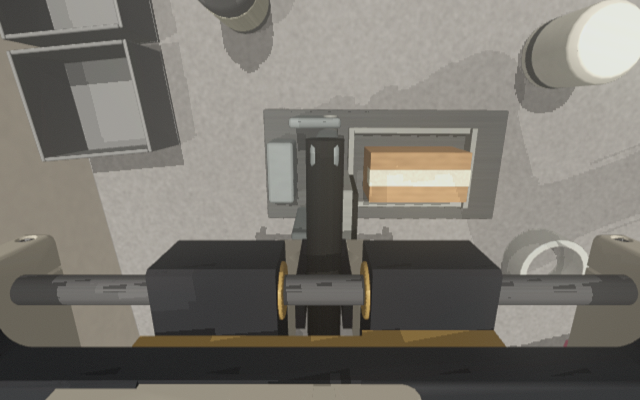

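```bash
python3 -m crank '[[0,0,0,0,0,0,0.2],[0,0,0,0,0,0,0.6],[0,0,0,0,0,0,0.8],[0,0,0,0,0,0,0.9],[0,0,0,0,0,0,0.9]]';  python3 - <<'E'
from h import *
s=get_state();print(s["t"],s["force"],s["moment"],s["width"],tool()[0])
save(grab_frame("wrist"),"w18.png")
E
```

```text
t: 24.98
eef_pos: [0.6478, 0.0109, 0.2413]
ee_rot: [-2.261, 1.571, 0.793]
force: [-0.4, 0.5, -0.9]
width: 0.0517
24.975 [-0.35878842  0.45560942 -0.88742566] [ 0.10217635 -0.05426306  0.02193113] 0.05166734739400343 [0.6478489  0.01089899 0.2413097 ]
```

View pics/w18.png

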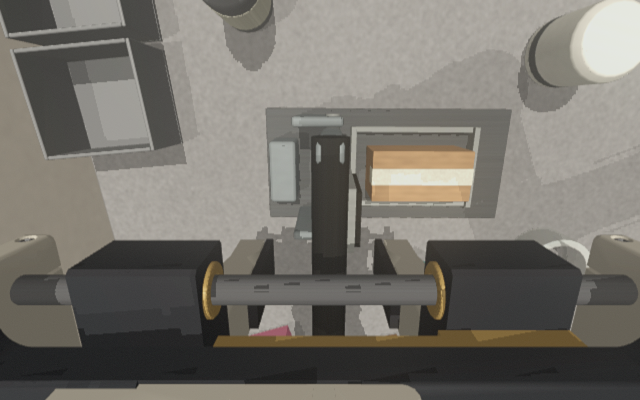

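Arm stands at its stop, fingers clear of the bar. Rise, then back off toward the carton while turning the jaws.

```bash
python3 -m crank '[[-0.02,0,0,0,0,0,0.9],[-0.05,0,0,0,0,0,0.9],[-0.09,0,0,0,0,0,0.9],[-0.12,0,0,0,0,0,0.9],[-0.125,0,0.03,0,0,0,0.9],[-0.125,0,0.06,0,0,0,0.9],[-0.125,0,0.09,0,0,0,0.85],[-0.125,0,0.12,0,0,0,0.85],[-0.125,0,0.15,0,0,0,0.85],[-0.125,0,0.15,0,0,0,0.85]]';  python3 - <<'E'
from h import *
s=get_state();print(s["t"],s["width"],tool()[0])
f=grab_frame("wrist");save(f,"w19.png");np.save("w19.npy",f,allow_pickle=True)
shift([.541,.020,.365],pose_R(-.088+np.pi/2))
E
```

```text
t: 26.28
eef_pos: [0.497, 0.0239, 0.3677]
ee_rot: [-2.593, 1.568, 0.461]
force: [0.6, -0.5, 1.2]
width: 0.0748
26.275 0.07476741380518236 [0.49699505 0.02387071 0.367689  ]
shift [ 0.0024  0.0002 -0.0433] rotvec [ 1.5716e+00 -7.0000e-04  2.3000e-03]
```

View pics/w19.png

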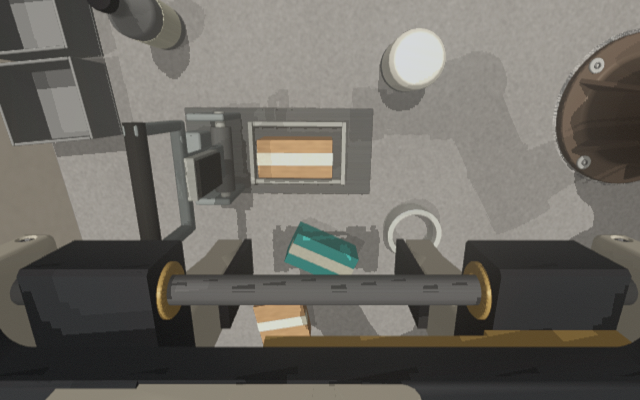

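Run:
```python
from h import *
f=np.load("w19.npy",allow_pickle=True).item()
save(f,"w19c.png",(180,90,380,210),4)
c=onz(f,(295,160),.072); print(c)
# tape ends
a,b=onz(f,(257,159),.072),onz(f,(332.5,159.5),.072);print(a,b,(a+b)/2,np.arctan2(*(a-b)[1::-1]))
d=c[:2]-[.541,.02];th=-.088;print(np.cos(th)*d[0]+np.sin(th)*d[1],-np.sin(th)*d[0]+np.cos(th)*d[1])
```

```text
[0.54027923 0.02035129 0.072     ]
[0.59563615 0.01407717 0.072     ] [0.48542267 0.02436543 0.072     ] [0.54052941 0.0192213  0.072     ] -0.09307871479931903
-0.0007488493628813224 0.00028658040966674707
```

View pics/w19c.png

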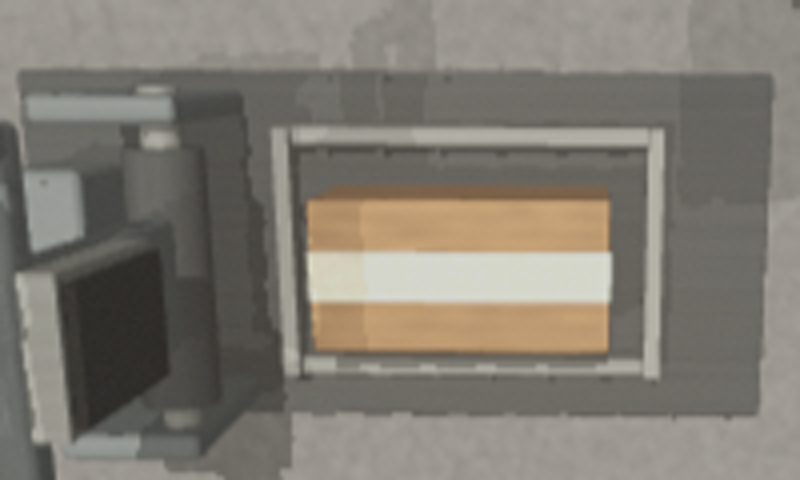

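```bash
python3 -m crank '[[0,0,-0.005,0.18,0,0,0.85],[0,0,-0.01,0.36,0,0,0.85],[0,0,-0.015,0.54,0,0,0.85],[0,0,-0.02,0.72,0,0,0.85],[0,0,-0.025,0.9,0,0,0.85],[0,0,-0.03,1.08,0,0,0.85],[0,0,-0.035,1.26,0,0,0.85],[0,0,-0.039,1.44,0,0,0.85],[0,0,-0.043,1.571,0,0,0.85],[0,0,-0.043,1.571,0,0,0.85]]'
python3 - <<'E'
from h import *
f=grab_frame("wrist");save(f,"w20.png");np.save("w20.npy",f,allow_pickle=True)
save(f,"w20c.png",(240,80,420,230),4.2); print(tool()[0],get_state()["width"])
E
```

```text
t: 27.58
eef_pos: [0.5418, 0.02, 0.3656]
ee_rot: [2.058, 1.57, -2.742]
force: [-0.4, -0.2, -0.3]
width: 0.0747
[0.54157594 0.02001871 0.36578531] 0.07419429806203506
```

View pics/w20c.png

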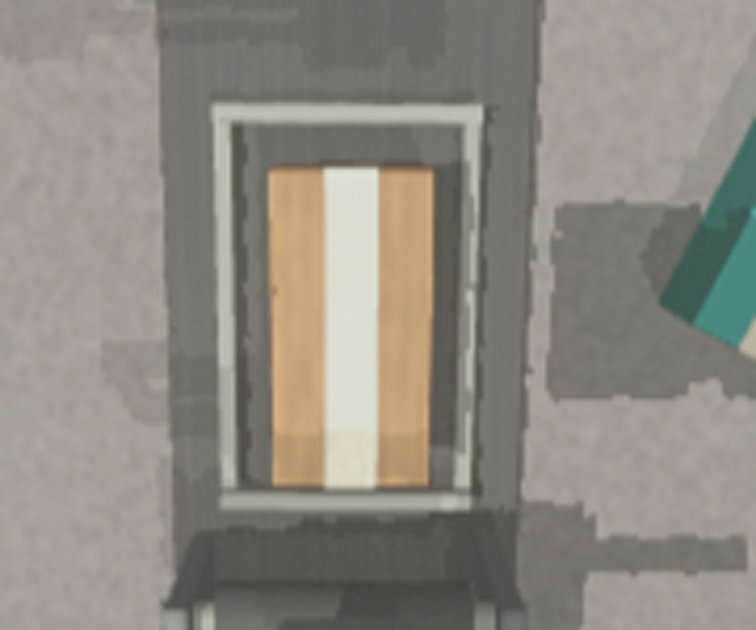

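```bash
python3 -m crank '[[0.05,0,0,0,0,0,0.85],[0.11,0,0,0,0,0,0.85],[0.17,0,0,0,0,0,0.85],[0.22,0,0,0,0,0,0.85],[0.27,0,0,0,0,0,0.85],[0.3,0,0,0,0,0,0.85],[0.325,0,0,0,0,0,0.85],[0.335,0,0,0,0,0,0.85],[0.337,0,0,0,0,0,0.85]]'
python3 -m crank '[[0,0,0,0,0,0,0.4],[0,0,0,0,0,0,0],[0,0,0,0,0,0,0],[0,0,0,0,0,0,0]]' 30
python3 - <<'E'
from h import *
s=get_state();print(s["t"],s["force"],s["width"],tool()[0])
save(grab_frame("wrist"),"w21.png")
E
```

```text
t: 28.75
eef_pos: [0.5412, 0.02, 0.0292]
ee_rot: [2.321, 1.57, -2.478]
force: [0.1, -0.0, 1.1]
width: 0.0743
t: 29.25
eef_pos: [0.5416, 0.0201, 0.0303]
ee_rot: [-1.28, 1.569, 0.203]
force: [-1.3, -0.7, 6.1]
width: 0.0558
29.25 [-1.33442646 -0.70366876  6.09272441] 0.05575442945270408 [0.54162093 0.02013979 0.03026224]
```

View pics/w21.png

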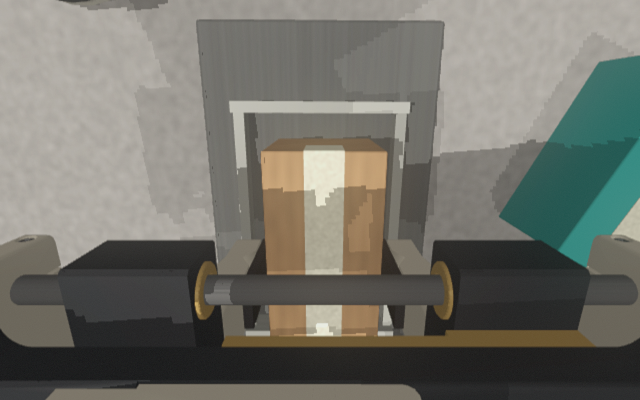

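```bash
python3 -m crank '[[-0.03,0,0,0,0,0,0],[-0.08,0,0,0,0,0,0],[-0.13,0,0,0,0,0,0],[-0.18,0,0,0,0,0,0],[-0.21,0,0,0,0,0,0],[-0.21,0,0,0,0,0,0]]'
python3 - <<'E'
from h import *
s=get_state();print(s["t"],s["force"],s["width"],tool()[0])
shift([.483,-.20,.24],pose_R(-.424+np.pi/2))
E
```

```text
t: 30.05
eef_pos: [0.5421, 0.0204, 0.2418]
ee_rot: [-1.104, 1.566, 0.379]
force: [-0.3, 0.3, -2.8]
width: 0.0553
30.05 [-0.31591443  0.29497187 -2.81251059] 0.05534767403371986 [0.54206054 0.02044837 0.24178408]
shift [ 0.0011  0.0394 -0.2248] rotvec [0.3359 0.0028 0.0038]
```

```bash
python3 -m crank '[[0,0.005,-0.03,0.04,0,0,0],[0,0.012,-0.07,0.1,0,0,0],[0,0.02,-0.12,0.18,0,0,0],[0,0.03,-0.17,0.26,0,0,0],[0,0.036,-0.21,0.32,0,0,0],[0,0.039,-0.225,0.336,0,0,0],[0,0.039,-0.225,0.336,0,0,0]]'
python3 - <<'E'
from h import *
s=get_state();print(s["t"],s["force"],s["width"],tool()[0])
f=grab_frame("wrist");save(f,"w22.png");np.save("w22.npy",f,allow_pickle=True)
P=np.array([[.4648,-.408]]);th=-.424;c,s=np.cos(th),np.sin(th)
L=lambda a,b,z:[.4648+c*a-s*b,-.408+s*a+c*b,z]
print(np.round(proj(f,[L(-.082,.133,.07),L(-.082,-.133,.07),L(.082,.133,.17)])))
E
```

```text
t: 30.92
eef_pos: [0.4816, -0.2011, 0.2381]
ee_rot: [1.693, 1.569, 2.838]
force: [0.5, 0.3, -1.3]
width: 0.0558
30.925 [ 0.54419311  0.34233251 -1.26757472] 0.055846225114489584 [ 0.48155646 -0.20106328  0.23814348]
[[266. 166.]
 [ 21. 166.]
 [257. 359.]]
```

View pics/w22.png

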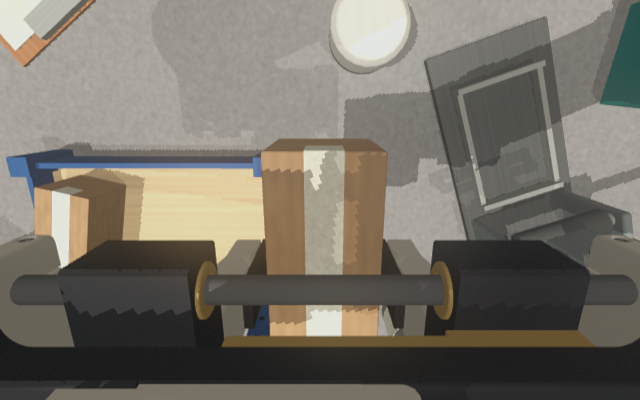

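```bash
python3 - <<'E'
from h import *
shift([.482,-.37,.24],pose_R(-.424+np.pi/2))
E
python3 -m crank '[[0,0.01,-0.03,0,0,0,0],[0,0.03,-0.08,0,0,0,0],[0,0.05,-0.12,0,0,0,0],[0,0.065,-0.148,0,0,0,0],[0,0.069,-0.154,0,0,0,0],[0,0.069,-0.154,0,0,0,0]]'
python3 - <<'E'
from h import *
s=get_state();print(s["t"],s["force"],s["width"],tool()[0])
shift([.482,-.37,.048],pose_R(-.424+np.pi/2))
f=grab_frame("wrist");save(f,"w23.png")
E
```

```text
shift [-0.0017 -0.0699 -0.1545] rotvec [-0.0006 -0.0001 -0.0015]
t: 31.72
eef_pos: [0.3565, -0.3121, 0.2393]
ee_rot: [-0.451, 1.57, 0.696]
force: [0.3, 0.3, -2.7]
width: 0.0558
31.725 [ 0.30332048  0.29003295 -2.71939518] 0.05580529668904685 [ 0.35648173 -0.31206247  0.23926546]
shift [ 0.1913 -0.1382 -0.0013] rotvec [0.0002 0.0003 0.0001]
```

View pics/w23.png

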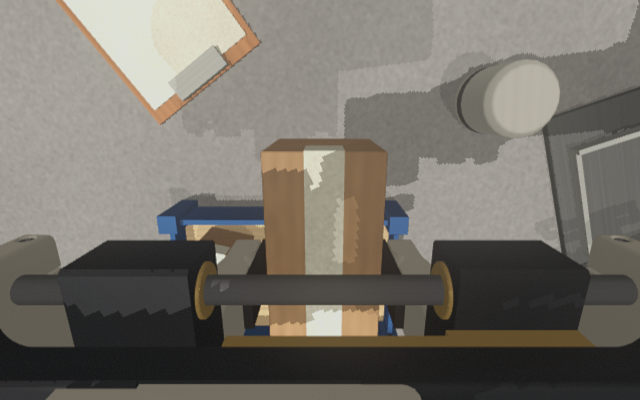

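I typed the y sign before reading the result, so the tool went the wrong way along y. It was at a safe height, so nothing was touched. Correcting now.

```bash
python3 -m crank '[[0,-0.03,-0.001,0,0,0,0],[0,-0.07,-0.001,0,0,0,0],[0,-0.11,-0.001,0,0,0,0],[0,-0.132,-0.001,0,0,0,0],[0,-0.138,-0.001,0,0,0,0],[0,-0.138,-0.001,0,0,0,0]]'
python3 - <<'E'
from h import *
s=get_state();print(s["t"],s["force"],s["width"],tool()[0])
shift([.482,-.37,.048],pose_R(-.424+np.pi/2))
f=grab_frame("wrist");save(f,"w24.png")
save(grab_frame("top"),"t24.png",(380,100,520,260),4)
E
```

```text
t: 32.52
eef_pos: [0.4818, -0.3695, 0.2387]
ee_rot: [1.518, 1.57, 2.666]
force: [-0.1, 0.7, -1.9]
width: 0.0555
32.525 [-0.12674133  0.65584701 -1.88964694] 0.0554872405701547 [ 0.48182721 -0.36953132  0.23871515]
shift [ 0.1907 -0.0006 -0.0004] rotvec [ 0.0008  0.0001 -0.0012]
```

View pics/w24.png

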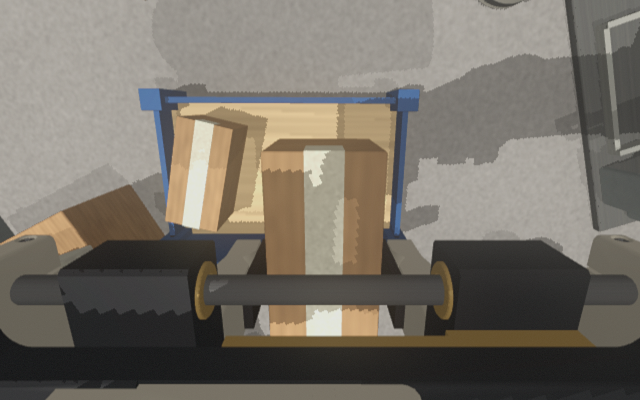

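View pics/t24.png

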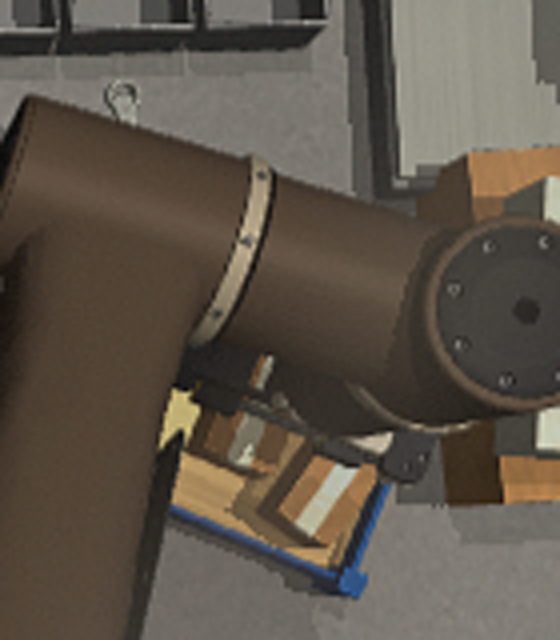

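```bash
python3 -m crank '[[0.03,0,0,0,0,0,0],[0.07,0,0,0,0,0,0],[0.11,0,0,0,0,0,0],[0.13,0,0,0,0,0,0],[0.13,0,0,0,0,0,0]]'
python3 - <<'E'
from h import *
s=get_state();print(s["t"],s["force"],s["width"],tool()[0])
save(grab_frame("scene"),"s25.png",(110,60,330,240),3.6);f=grab_frame("wrist");save(f,"w25.png")
E
```

```text
t: 33.25
eef_pos: [0.48, -0.3696, 0.1084]
ee_rot: [1.573, 1.568, 2.719]
force: [0.7, -0.3, -1.1]
width: 0.0554
33.25 [ 0.73883396 -0.31841314 -1.12088774] 0.05541254559685948 [ 0.48004203 -0.36962977  0.10843059]
```

View pics/s25.png

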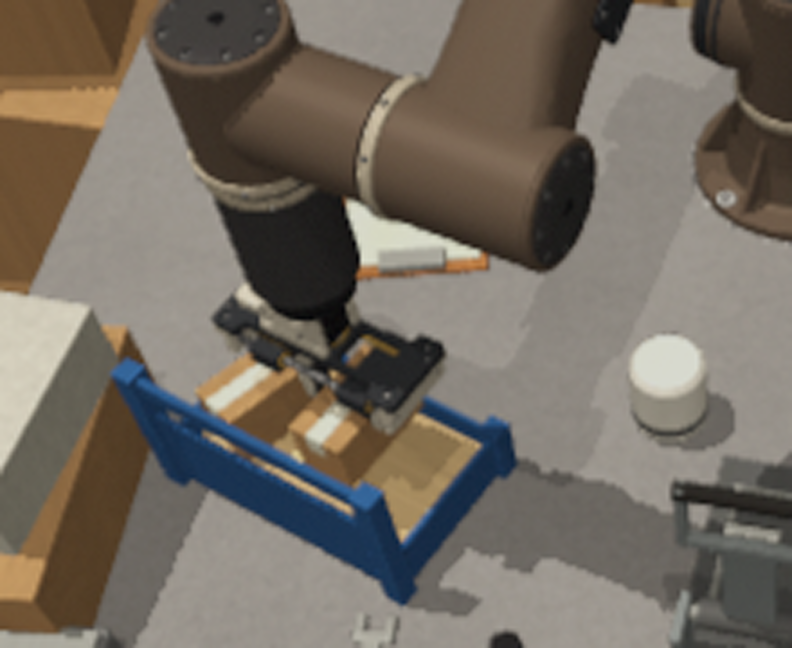

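View pics/w25.png

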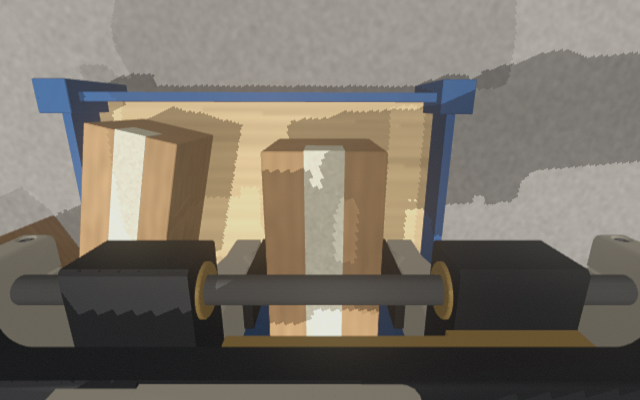

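```bash
python3 -m crank '[[0.02,0,0,0,0,0,0],[0.04,0,0,0,0,0,0],[0.052,0,0,0,0,0,0],[0.057,0,0,0,0,0,0],[0.057,0,0,0,0,0,0]]'
python3 - <<'E'
from h import *
s=get_state();print(s["t"],s["force"],s["width"],tool()[0])
E
```

```text
t: 33.98
eef_pos: [0.4817, -0.3705, 0.0528]
ee_rot: [-1.817, 1.57, -0.67]
force: [0.5, 0.6, -2.0]
width: 0.0558
33.975 [ 0.45886837  0.59996321 -2.00696053] 0.0558405569061416 [ 0.48174443 -0.37048706  0.05282589]
```

```bash
python3 -m crank '[[0.002,0,0,0,0,0,0],[0.004,0,0,0,0,0,0],[0.0055,0,0,0,0,0,0],[0.0055,0,0,0,0,0,0]]'
python3 - <<'E'
from h import *
s=get_state();print(s["t"],s["force"],s["width"],tool()[0])
E
```

```text
t: 34.48
eef_pos: [0.4817, -0.3705, 0.0483]
ee_rot: [-1.802, 1.57, -0.655]
force: [-3.0, 2.6, 8.5]
width: 0.0556
34.475 [-3.02319324  2.57266027  8.48826806] 0.05564159438313024 [ 0.48170262 -0.37046154  0.04827233]
```

Carton touches the shelf floor. Release, then rise.

```bash
python3 -m crank '[[0,0,0,0,0,0,0.2],[0,0,0,0,0,0,0.78],[0,0,0,0,0,0,0.78],[0,0,0,0,0,0,0.78],[0,0,0,0,0,0,0.78]]'
python3 -m crank '[[-0.02,0,0,0,0,0,0.78],[-0.05,0,0,0,0,0,0.78],[-0.1,0,0,0,0,0,0.78],[-0.15,0,0,0,0,0,0.78],[-0.2,0,0,0,0,0,0.78],[-0.25,0,0,0,0,0,0.78],[-0.25,0.04,0,0,0,0,0.78],[-0.25,0.08,0,0,0,0,0.78],[-0.25,0.08,0,0,0,0,0.78]]'
python3 - <<'E'
from h import *
s=get_state();print(s["t"],s["force"],s["width"],tool()[0])
f=grab_frame("wrist");save(f,"w26.png");np.save("w26.npy",f,allow_pickle=True)
save(grab_frame("scene"),"s26.png")
E
```

```text
t: 35.1
eef_pos: [0.4815, -0.3703, 0.0468]
ee_rot: [1.986, 1.571, 3.132]
force: [0.3, -0.1, -0.4]
width: 0.0683
t: 36.22
eef_pos: [0.4067, -0.3367, 0.2981]
ee_rot: [-1.395, 1.569, -0.248]
force: [-0.3, -1.4, 0.8]
width: 0.0683
36.225 [-0.30245845 -1.39935233  0.75726972] 0.06831928490222682 [ 0.40673978 -0.3366977   0.29806924]
```

View pics/w26.png

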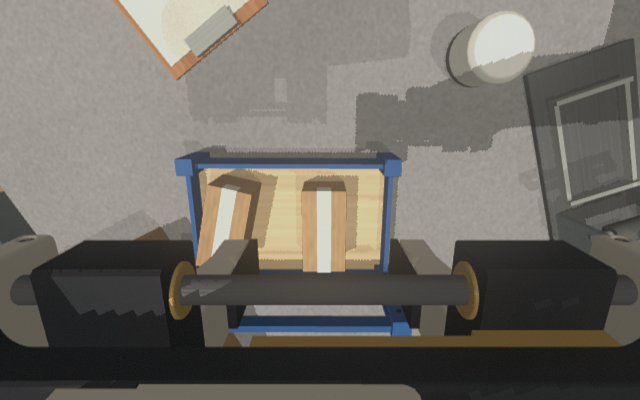

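View pics/s26.png

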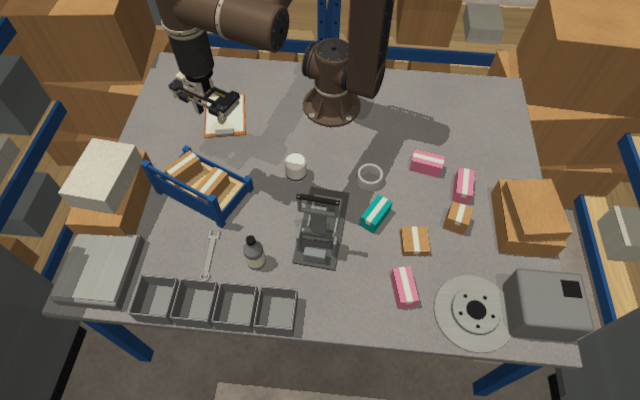

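Run:
```python
from h import *
S=grab_frame("scene");T=grab_frame("top")
save(S,"s27.png",(130,130,350,280),3.6);save(T,"t27.png",(380,110,520,260),4)
a=cv2.imread("pics/scene0.png").astype(int);d=np.abs(a-S["pixels"][:,:,::-1].astype(int)).max(2)>45
cv2.imwrite("pics/diff.png",(d*255).astype(np.uint8))
```

```text
(no output)
```

View pics/s27.png

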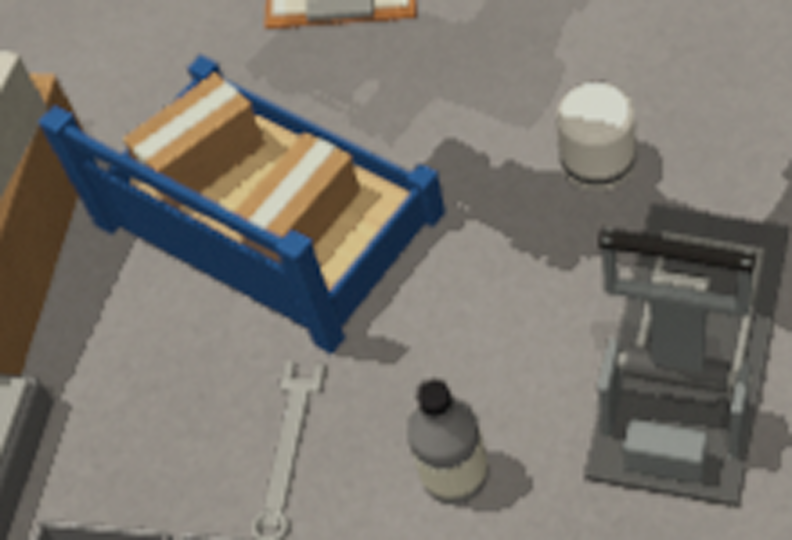

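View pics/t27.png

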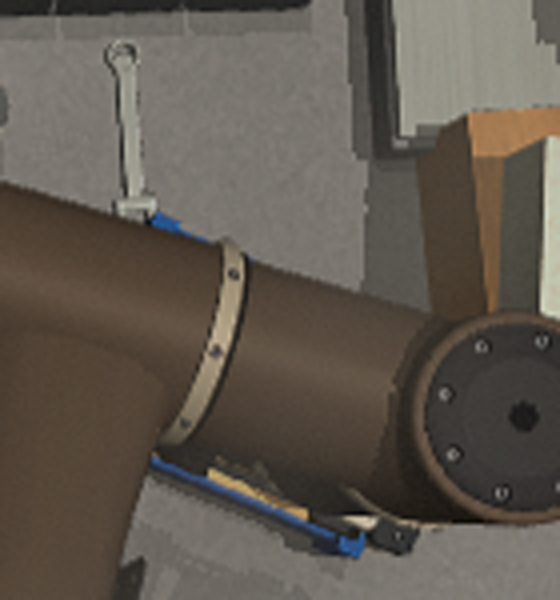

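View pics/diff.png

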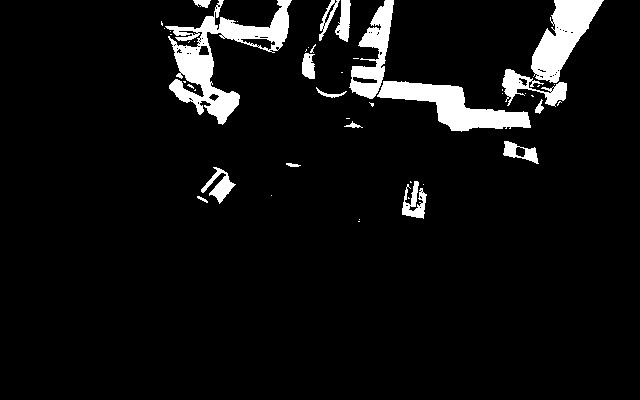

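Between the first and last pictures only the long carton and the robot have moved. The carton lies flat behind the lip, and the press arm is at its stop.

Run:
```python
from station import *
print(get_state()["t"]); print(job_done())
```

```text
36.425
the job is handed in; nothing more can be done
None
```

I pressed the long carton and set it on the blue outgoing shelf, then handed the job in at 36.4 s. No verdict was reported.

- **Bed:** A camera check after pressing put the carton within about 1 mm of the bed centre.
- **Pressing:** I pulled the arm down until the tool read 25–34 N upward for about 0.7 s. The spring alone gives about 8 N.
- **Easing up:** The arm was commanded up at about 0.5 rad/s. I let go of the bar only once it was pressing against its stop.
- **Shelf:** The carton was lowered until it touched the floor. From the tool's position it stands at about x = 0, y = +42 mm in the shelf frame.

**Last checks:** The final pictures show the carton flat behind the front lip and beside the stock carton. The arm is at its stop and the gripper is clear. Comparing the first and last scene pictures, only the long carton and the robot (with its shadows) had changed. In the top view the robot hid the shelf, so the final placing was checked in the scene and wrist views only.

**What failed or disagreed:**
- The first close on the grip bar slipped off without moving the arm. The visible fingertips sit about 20 mm short of the reported TCP, so I gripped 17 mm lower.
- The pad met the carton about 7 mm lower in tool height than I had worked out, either from some slip on the bar or an error in the bar's height. I pushed down until the force showed contact.
- I once typed a sideways carry move with the wrong sign. It was well above everything, touched nothing, and I corrected it.

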